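Set up the pot-drilling bench and hang up the ear defenders

ROBOT

A 7-joint arm with a two-finger parallel gripper is mounted at the origin on the work surface. World frame = base frame: x ahead of the robot, y to its left, z up, the work surface at z = 0. Lengths are in m, angles in rad, forces in N, time in s.
With the tool pointing down it reaches from about 0.425 to 0.925 m from the base axis. Payload 6.8 kg.
Tool frame: the origin (TCP) lies midway between the tips of the shut fingers; the grasp point (between the pads) lies 19 mm behind it; z points along the fingers, y is the direction in which the jaws open and shut (so a half turn about z gives the same grasp; the last joint's range is limited). The gripper opens to 88 mm and grips with 3 to 60 N. Pads are 20 mm wide; open, the fingers measure 115 mm over their backs; the gripper's body (75 mm by 178 mm) begins 61 mm behind the grasp point.
Start: joints at [1.114, 0.477, 0.022, 1.555, -0.011, 1.109, -0.083], TCP at [0.231, -0.634, 0.223] pointing down, gripper open.
Joint ranges: [-2.96, 2.96], [-0.34, 2.1], [-1.41, 1.46], [0.24, 2.44], [-1.37, 4.51], [0.17, 1.92], [-2.96, 2.96]. Speed limits (rad/s): [2.39, 2.39, 3.14, 3.14, 3.14, 3.14, 3.14].

INTERFACE

Orientations are given as a unit quaternion [x, y, z, w].
In Python, from workcell import * gives the robot as it stands.
- The arm moves only by the tool drive_tool, never from a script. Its argument "deltas" is one flat list of numbers, 7 for each row, row after row: the closure, from 0 (fully open) to 1 (shut), then the shift along the tool's x, y, z in mm, then the turn, a rotation vector about the tool's x, y, z in rad. In form: [claw, tx, ty, tz, rx, ry, rz, claw, tx, ty, tz, rx, ry, rz, ...]. A call has 1 to 12 rows; each row shifts and turns the commanded pose from where the row before left it, along the tool's axes as they then stand; what a row does not reach is not made up. A row lasts 1/10 s, in which the tool goes at most 50 mm and 8.59 degrees, less where a joint would pass 70% of its speed; a pose out of reach is approached as far as the arm can. A call with a gripper value outside its range is refused whole. The fingers move at their own pace and stop on an object; "grip_force" is the grip in N (left out, the last holds). Time passes only in rows, so rows that do not move let the fingers close. It gives the time, the measured TCP pose, the force and the opening at its end, in the units of the state.
- observe(): the state, without advancing time (a new reading comes with each control period).
- read_camera(name): name is "side" or "top" or "wrist"; returns (picture, depth): 420x560x3 uint8, red, green, blue; 420x560 float32, m along the optical axis (not along the pixel's ray), 0 where there is no reading.
- camera_model(name): a dict with "fx", "fy", "cx", "cy" (pixels), "world_from_camera" (4x4, takes a point from camera to world coordinates); the wrist camera has in their place "mount" (4x4, takes a point from camera to tool coordinates, whose origin is the TCP and whose axes are the flange's). Camera axes: x right, y down, z forward; pixel columns grow to the right and rows downward; lengths in m; the calibration is good to about 2 mm. The wrist camera is an equidistant fisheye: a pixel r from the principal point sees the ray r / f radians off the axis. A picture is of the moment at which its call begins: read the wrist's pose just before it. camera_model takes no time and is no camera call.
- finish_job(): hands the job in, once; it reports no verdict.
Trained networks look in the newest picture that a camera, given by its name, has taken for a name from the list of things; names that differ only in an ending like _2 or _b are one class to them, and where a whole thing is asked for, a point or a joint stands for the part that bears it (a point fixed in the world has none). Each returns a list of dicts, best first, with "score" (0 to 1); they miss things now and then, are a little off and sometimes report something else, mostly with a low value. They report only what shows in the picture. A call takes as long as a camera call. They do not tell look-alikes from the thing itself.
- trace(camera, target): "mask" (420x560 bool, what is visible of it) and "box" ([left, top, width, height] in pixels, round what is visible of it).
The state is a dict: "time": time; "joints": joint angles; "joint_velocities": joint speeds; "tau": joint torques, N m; "position": TCP position; "orientation": TCP orientation; "ft_force": force on the tool from outside, world axes, zero at the start; "moment": the same for the moment, N m; "finger_gap": finger opening in m.
Only numpy, scipy, OpenCV 4.12 (cv2) and the standard library are available. Lean on these libraries where they do the work, as an engineer would, in place of code of your own. Each camera call takes 0.05 s, during which the arm holds its last target. There are 200 camera calls.

TASK

Make the pot-drilling bench ready: stand the red-crowned bit in the chuck of the red spindle and the blue-crowned bit in the chuck of the blue spindle, shank down to the floor of the bore, and turn each chuck's sleeve clockwise until its jaws grip the bit firmly. Hang every pair of ear defenders left standing on the bench over the steel bar by its headband, one cup on either side of the bar, and leave the grey spare bit in the rack and the candle pots where they are.

Things in the scene. Friction and masses are not known exactly. Their poses are not given: they have to be found in the camera images.
- red_chuck_seat (a point): the red spindle, fixed, at a changing place: square dark base plate (100 mm, 12 thick), red round pedestal 68 mm across up to 45 mm high, on it a nose-up keyless drill chuck with a vertical axis. This point is on the axis at the floor of the chuck's bore, 55 mm above the bench, where the end of a bit's shank rests
- red_chuck_grip (a point): point on the axis of the red spindle's chuck, at the top of its black ribbed sleeve, 95 mm above the bench; the sleeve is 54 mm across with a 38 mm opening and reaches from 49 to 95 mm above the bench, with only free air around it
- red_chuck_sleeve (a joint): turn of that sleeve, rad, 0 to 2.6: grows clockwise seen from above (tightening). Starts at 0 to 0.3, jaws open; friction of 0.12 N m holds it where left. The jaws close 2.2 mm per rad (radius), from a 19 mm opening at 0; they meet the red bit's 12 mm shank at about 1.6 rad, and some 0.3 rad more of firm hand turning, taken up by give and slip, makes them bite
- red_chuck_jaws: the three coupled steel jaws of the red spindle's chuck, 120 degrees apart, each 10 mm wide, from 58 to 98 mm above the bench; origin on the chuck's axis at bench level
- blue_chuck_seat (a point): the blue spindle, fixed, at a changing place: square dark base plate (100 mm, 12 thick), blue round pedestal 68 mm across up to 45 mm high, on it a nose-up keyless drill chuck with a vertical axis. This point is on the axis at the floor of the chuck's bore, 55 mm above the bench, where the end of a bit's shank rests
- blue_chuck_grip (a point): point on the axis of the blue spindle's chuck, at the top of its black ribbed sleeve, 95 mm above the bench; the sleeve is 54 mm across with a 38 mm opening and reaches from 49 to 95 mm above the bench, with only free air around it
- blue_chuck_sleeve (a joint): turn of that sleeve, rad, 0 to 2.6: grows clockwise seen from above (tightening). Starts at 0 to 0.3, jaws open; friction of 0.12 N m holds it where left. The jaws close 2.2 mm per rad (radius), from a 19 mm opening at 0; they meet the blue bit's 10 mm shank at about 2.05 rad, and some 0.3 rad more of firm hand turning, taken up by give and slip, makes them bite
- blue_chuck_jaws: the three coupled steel jaws of the blue spindle's chuck, 120 degrees apart, each 10 mm wide, from 58 to 98 mm above the bench; origin on the chuck's axis at bench level
- red_bit: core drill bit for pots with a red crown, 70 mm long, 60 g: plain steel shank 12 mm across and 48 mm long, above it the red crown 22 mm across and 22 mm tall; origin at the centre of the shank's lower end, z up along the bit. It starts upright in the wooden rack
- blue_bit: core drill bit for pots with a blue crown, 70 mm long, 60 g: plain steel shank 10 mm across and 48 mm long, above it the blue crown 22 mm across and 22 mm tall; origin at the centre of the shank's lower end, z up along the bit. It starts upright in the wooden rack
- grey_bit: core drill bit for pots with a grey crown, 70 mm long, 60 g: plain steel shank 12 mm across and 48 mm long, above it the grey crown 22 mm across and 22 mm tall; origin at the centre of the shank's lower end, z up along the bit. It starts upright in the wooden rack. A spare, which stays in the rack
- rack: fixed wooden bit rack, 60 x 160 x 40 mm high, with three 14 mm holes 34 mm deep in a row along its y at -50, 0 and 50 mm; origin at the centre of its underside. A bit in it stands with its shank end 6 mm above the bench, so that its crown spans 54 to 76 mm above the bench
- rail_mid (a point): middle of the axis of a fixed horizontal steel bar, 14 mm thick and 380 mm long, 170 mm above the bench on a post with a round foot at each end; y runs along the bar, x across it
- yellow_muff: ear defenders with yellow cups, rigid, about 240 g, 150 mm wide, 60 deep, 164 tall, standing on the cups like an arch; origin centred between the cups' undersides, x along the 150 mm span, z up. Cups 80 mm tall, 90 mm clear between them; the headband's crown is a black pad 52 (x) x 28 (y) x 24 mm tall, 140 to 164 mm above the origin. May be absent
- yellow_muff_crown (a point): underside of the middle of the headband of the yellow ear defenders, 140 mm above its origin: this rests on the bar when it hangs
- green_muff: ear defenders with green cups, rigid, about 240 g, 150 mm wide, 60 deep, 164 tall, standing on the cups like an arch; origin centred between the cups' undersides, x along the 150 mm span, z up. Cups 80 mm tall, 90 mm clear between them; the headband's crown is a black pad 52 (x) x 28 (y) x 24 mm tall, 140 to 164 mm above the origin. May be absent
- green_muff_crown (a point): underside of the middle of the headband of the green ear defenders, 140 mm above its origin: this rests on the bar when it hangs
- white_muff: ear defenders with white cups, rigid, about 240 g, 150 mm wide, 60 deep, 164 tall, standing on the cups like an arch; origin centred between the cups' undersides, x along the 150 mm span, z up. Cups 80 mm tall, 90 mm clear between them; the headband's crown is a black pad 52 (x) x 28 (y) x 24 mm tall, 140 to 164 mm above the origin. May be absent
- white_muff_crown (a point): underside of the middle of the headband of the white ear defenders, 140 mm above its origin: this rests on the bar when it hangs
- pot0: cream candle pot, 68 mm across, 48 mm tall, 220 g, standing on the bench; origin at the centre of its underside. Not to be disturbed
- pot1: cream candle pot, 68 mm across, 48 mm tall, 220 g, standing on the bench; origin at the centre of its underside. Not to be disturbed
- pot2: cream candle pot, 68 mm across, 48 mm tall, 220 g, standing on the bench; origin at the centre of its underside. Not to be disturbed
- pot3: cream candle pot, 68 mm across, 48 mm tall, 220 g, standing on the bench; origin at the centre of its underside. Not to be disturbed
Not all that is in view belongs to the job. What is shaped like the part that bears blue_chuck_seat but yellow is not meant.

How it is judged:
At the end, for the whole second after the job is handed in: each bit upright (0.07 rad) and seated (3 mm, 6 mm high) in its colour's chuck, sleeve past 1.4 (red), 1.85 rad (blue), jaws pressing over 5 N; all ear defenders still on the bar: crown within 35 mm across, 175 mm along, -5 to 30 mm above its axis, square to it within 0.6 rad, tilt under 0.5 (horizontal distance between red_bit and red_chuck_seat below 0.003 m and z of red_bit in the frame of red_chuck_seat between -0.004 and 0.006 m and angle between each of red_bit, blue_bit's own z axis and vertical below 0.07 rad and value of joint red_chuck_sleeve above 1.4 rad and contact force between red_chuck_jaws and red_bit above 5 N and horizontal distance between blue_bit and blue_chuck_seat below 0.003 m and z of blue_bit in the frame of blue_chuck_seat between -0.004 and 0.006 m and value of joint blue_chuck_sleeve above 1.85 rad and contact force between blue_chuck_jaws and blue_bit above 5 N and x of yellow_muff_crown in the frame of rail_mid between -0.035 and 0.035 m and y of yellow_muff_crown in the frame of rail_mid between -0.175 and 0.175 m and z of yellow_muff_crown in the frame of rail_mid between -0.005 and 0.03 m and angle between each of yellow_muff, green_muff, white_muff's own z axis and vertical below 0.5 rad and angle between the x axis of each of yellow_muff, green_muff, white_muff and the x axis of rail_mid, either way round below 0.6 rad and linear speed of each of yellow_muff, green_muff, white_muff below 0.03 m/s and x of green_muff_crown in the frame of rail_mid between -0.035 and 0.035 m and y of green_muff_crown in the frame of rail_mid between -0.175 and 0.175 m and z of green_muff_crown in the frame of rail_mid between -0.005 and 0.03 m and x of white_muff_crown in the frame of rail_mid between -0.035 and 0.035 m and y of white_muff_crown in the frame of rail_mid between -0.175 and 0.175 m and z of white_muff_crown in the frame of rail_mid between -0.005 and 0.03 m); the robot touches nothing.
It fails at once if a candle pot is pushed more than 4 cm or tipped (distance of any of pot0, pot1, pot2, pot3 from where it was at the start of the episode above 0.04 m or angle between any of pot0, pot1, pot2, pot3's own z axis and vertical above 0.6 rad).
It fails at once if the grey spare bit is taken out of the rack (distance of grey_bit from where it was at the start of the episode above 0.02 m).
Of yellow_muff, green_muff, white_muff only 2 to 3 are there at a start; the rules pass over those that are not, and their reading is None.
At some moment in a run one of yellow_muff, green_muff, white_muff may be knocked a few centimetres aside while the robot is not near it.
It also fails if it takes over 210 s, if anything falls off the work surface, if the arm or the gripper's body presses on something with over 40 N, if the wrist force passes 120 N, or if a joint passes its speed limit or range.

## Working session

There is one attempt and no reset: what is moved stays moved. The work goes in short steps, Python scripts to look and compute and a tool call to move; the robot and the scene stay as the last step left them, time stands still between calls to the robot, and variables do not carry over. Pictures are saved under pics/ and viewed, about 12 in all and at most 16, crops included, and the job is handed in when it is done.

Besides the shell and the picture viewer there is one more tool, called after "Emit:" by a JSON object that holds its "fn" and its "kwargs". drive_tool: Moves the arm, as the interface text tells. Its arguments: {"type":"object","properties":{"deltas":{"type":"array"},"grip_force":{"type":"number"}},"required":["deltas"]}

```bash
ls; mkdir -p pics; python3 - <<'E'
from workcell import *
import cv2,numpy as np
s=observe();print({k:np.round(v,3).tolist() for k,v in s.items()})
for c in ("top","side"):
    p,d=read_camera(c);cv2.imwrite(f"pics/{c}0.png",p[:,:,::-1]);np.save(f"{c}0.npy",d)
    m=camera_model(c);print(c,{k:np.round(v,3).tolist() for k,v in m.items()})
print({k:np.round(v,4).tolist() for k,v in camera_model("wrist").items()})
E
```

```text
pics
{'time': 0.0, 'joints': [1.114, 0.478, 0.022, 1.556, -0.011, 1.109, -0.083], 'joint_velocities': [-0.0, -0.002, 0.002, -0.001, -0.001, -0.0, 0.001], 'tau': [0.001, -58.285, 1.535, -27.26, -0.054, 0.017, 0.0], 'position': [0.23, -0.634, 0.222], 'orientation': [0.985, 0.174, -0.0, -0.001], 'ft_force': [0.456, 0.346, 0.852], 'moment': [-0.029, 0.011, -0.025], 'finger_gap': 0.088}
top {'fx': 422.215, 'fy': 422.215, 'cx': 274.631, 'cy': 208.345, 'world_from_camera': [[-0.028, -0.996, 0.083, 0.362], [-0.999, 0.029, 0.013, -0.02], [-0.015, -0.083, -0.996, 1.388], [0.0, 0.0, 0.0, 1.0]]}
side {'fx': 499.219, 'fy': 499.219, 'cx': 279.03, 'cy': 211.193, 'world_from_camera': [[0.916, -0.238, 0.323, -0.002], [-0.401, -0.574, 0.714, -1.043], [0.015, -0.783, -0.621, 1.009], [0.0, 0.0, 0.0, 1.0]]}
{'fx': 325.1923, 'fy': 325.1923, 'cx': 282.0341, 'cy': 209.2413, 'mount': [[-0.0001, -0.966, -0.2587, 0.0703], [1.0, -0.0001, -0.0, -0.0006], [0.0, -0.2587, 0.966, -0.1623], [0.0, 0.0, 0.0, 1.0]]}
```

View pics/top0.png

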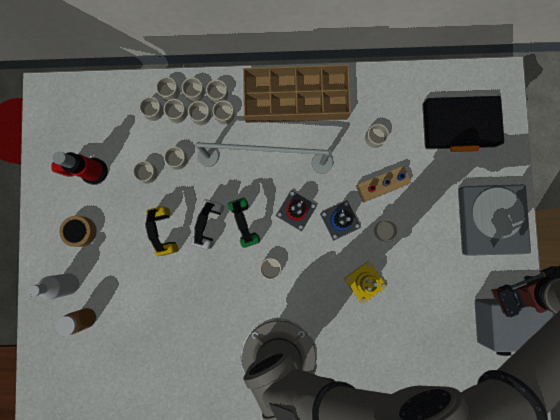

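View pics/side0.png

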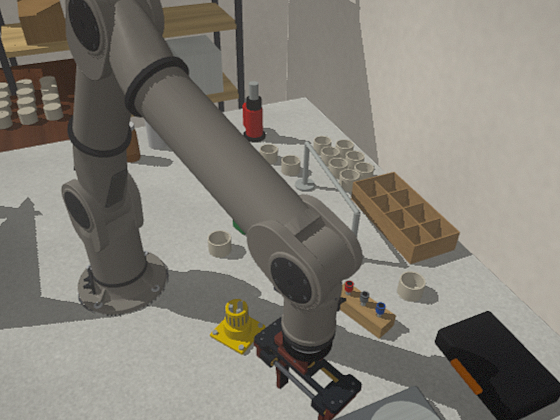

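```bash
cat > h.py <<'E'
from workcell import *
import cv2,numpy as np
from scipy.spatial.transform import Rotation as R
def T_tool(s):
    T=np.eye(4);T[:3,:3]=R.from_quat(s["orientation"]).as_matrix();T[:3,3]=s["position"];return T
def shoot(c):
    s=observe();p,d=read_camera(c);return s,p,d
def cloud(c,d,s=None):
    m=camera_model(c);h,w=d.shape
    u,v=np.meshgrid(np.arange(w),np.arange(h))
    x=(u-m["cx"])/m["fx"];y=(v-m["cy"])/m["fy"]
    if c=="wrist":
        r=np.hypot(x,y)+1e-9;k=np.tan(np.minimum(r,1.5))/r;x=x*k;y=y*k;T=T_tool(s)@m["mount"]
    else:T=m["world_from_camera"]
    P=np.stack([x*d,y*d,d],-1)@T[:3,:3].T+T[:3,3]
    P[d<=0]=np.nan;return P
def project(c,X,s=None):
    m=camera_model(c);T=T_tool(s)@m["mount"] if c=="wrist" else m["world_from_camera"]
    q=(np.asarray(X)-T[:3,3])@T[:3,:3]
    a=q[...,0]/q[...,2];b=q[...,1]/q[...,2]
    if c=="wrist":
        r=np.hypot(a,b)+1e-9;k=np.arctan2(r,1)/r;a=a*k;b=b*k
    return np.stack([m["cx"]+m["fx"]*a,m["cy"]+m["fy"]*b],-1)
E
python3 - <<'E'
from h import *
s,p,d=shoot("top");P=cloud("top",d)
for n in "red_chuck_sleeve blue_chuck_sleeve red_bit blue_bit grey_bit rack yellow_muff green_muff white_muff pot0".split():
    for r in trace("top",n)[:6]:
        if r["score"]<.3:continue
        q=P[r["mask"]];q=q[~np.isnan(q[:,0])];z=q[:,2].max()
        t=q[q[:,2]>z-.015]
        out=[n,round(r["score"],2),list(map(int,r["box"])),"top",np.round(np.median(t,0),3).tolist(),len(t),"med",np.round(np.median(q,0),3).tolist(),"zmax",round(z,3)]
        if "muff" in n or n=="rack":
            a=q[q[:,2]>.03];(c,sz,an)=cv2.minAreaRect(a[:,:2].astype(np.float32)*1000);out+=["rect",np.round(c),np.round(sz),round(an,1)]
        print(*out)
# bar
q=P[(abs(P[...,2]-.175)<.008)&(P[...,0]>.45)];print("bar",len(q));
l=cv2.fitLine(q[:,:2].astype(np.float32),cv2.DIST_HUBER,0,.002,.01).ravel();print(l,q.min(0),q.max(0),q.mean(0))
E
```

```text
red_chuck_sleeve 0.57 [288, 198, 16, 18] top [0.48, -0.063, 0.095] 64 med [0.481, -0.063, 0.095] zmax 0.1
blue_chuck_sleeve 0.57 [333, 210, 18, 17] top [0.432, -0.213, 0.095] 133 med [0.432, -0.212, 0.094] zmax 0.102
blue_chuck_sleeve 0.49 [361, 275, 20, 18] top [0.23, -0.286, 0.096] 111 med [0.231, -0.283, 0.094] zmax 0.101
grey_bit 0.45 [382, 179, 10, 4] top [0.544, -0.353, 0.077] 38 med [0.544, -0.353, 0.077] zmax 0.084
rack 0.82 [356, 167, 54, 37] top [0.544, -0.35, 0.041] 672 med [0.541, -0.346, 0.041] zmax 0.053 rect [ 545. -355.] [ 60. 161.] 20.3
yellow_muff 0.75 [145, 205, 29, 48] top [0.412, 0.358, 0.163] 172 med [0.407, 0.353, 0.112] zmax 0.172 rect [413. 359.] [150.  61.] 11.7
green_muff 0.84 [227, 199, 33, 50] top [0.431, 0.097, 0.164] 166 med [0.43, 0.095, 0.122] zmax 0.17 rect [432.  97.] [150.  59.] 17.1
green_muff 0.64 [365, 126, 23, 18] top [0.698, -0.333, 0.047] 86 med [0.707, -0.343, 0.013] zmax 0.056 rect [ 703. -339.] [65. 65.] 0.2
white_muff 0.96 [193, 203, 29, 44] top [0.431, 0.212, 0.163] 181 med [0.434, 0.21, 0.084] zmax 0.17 rect [430. 213.] [ 60. 150.] 72.3
white_muff 0.58 [333, 210, 21, 17] top [0.434, -0.207, 0.095] 105 med [0.435, -0.209, 0.094] zmax 0.102 rect [ 433. -212.] [50. 46.] 89.2
pot0 0.97 [135, 160, 25, 22] top [0.607, 0.416, 0.047] 100 med [0.609, 0.423, 0.014] zmax 0.054
pot0 0.91 [373, 218, 26, 22] top [0.395, -0.34, 0.048] 62 med [0.396, -0.36, 0.01] zmax 0.057
pot0 0.72 [365, 125, 24, 20] top [0.7, -0.334, 0.047] 84 med [0.707, -0.343, 0.012] zmax 0.055
bar 765
[0.03018667 0.99954426 0.6399345  0.06564339] [ 0.45118471 -0.17058277  0.16701589] [0.66679306 0.62500898 0.18299232] [0.63599711 0.10727891 0.17515288]
```

```bash
python3 - <<'E'
from h import *
s,p,d=shoot("top");P=cloud("top",d)
np.save("P0.npy",P)
A=P[...,0];B=P[...,1];Z=P[...,2]
m=((Z>.06)&(Z<.09)&(A>.45)&(A<.62)&(B<-.27)&(B>-.45)).astype(np.uint8)
n,l=cv2.connectedComponents(m)
for i in range(1,n):
    if (l==i).sum()>8: q=P[l==i];print("bit",np.round((q.min(0)+q.max(0))/2,4),np.round(np.median(q,0),4),(l==i).sum(),p[l==i].mean(0).round())
m=(abs(Z-.174)<.008)&(A>.58)&(A<.7)&(B>-.2)&(B<.32)
q=P[m];c=np.polyfit(q[:,1],q[:,0],1);r=abs(q[:,0]-np.polyval(c,q[:,1]))<.012;q=q[r];c=np.polyfit(q[:,1],q[:,0],1)
print("bar x=",c,"y",np.percentile(q[:,1],[0,1,99,100]),"zmax",np.percentile(q[:,2],[50,95]))
# obstacles near bar
for y in np.arange(-.2,.4,.04):
    k=(abs(B-y)<.02)&(Z>.03)&(Z<.16)&(A>.5)&(A<.8);print(round(y,2),np.round([A[k].min(),A[k].max()],3) if k.any() else None, [round(float(v),3) for v in np.unique(np.round(A[k],2))][:12])
cv2.imwrite("pics/crop0.png",cv2.resize(p[160:310,270:430,::-1],None,fx=5,fy=4.0,interpolation=cv2.INTER_CUBIC)[:600])
E
```

```text
bit [ 0.5616 -0.4017  0.0724] [ 0.5618 -0.4006  0.0765] 47 [25. 40. 73.]
bit [ 0.5441 -0.3549  0.0708] [ 0.5441 -0.3527  0.077 ] 48 [47. 48. 49.]
bit [ 0.5265 -0.308   0.0722] [ 0.5265 -0.3069  0.077 ] 47 [75. 25. 22.]
bar x= [0.09209353 0.6381313 ] y [-0.17046428 -0.16445439  0.21966185  0.22511722] zmax [0.17600096 0.18029654]
-0.2 [0.768 0.772] [0.77]
-0.16 [0.615 0.799] [0.61, 0.62, 0.63, 0.77, 0.78, 0.79, 0.8]
-0.12 [0.768 0.774] [0.77]
-0.08 [0.502 0.799] [0.5, 0.77, 0.78, 0.79, 0.8]
-0.04 [0.768 0.775] [0.77]
0.0 [0.768 0.797] [0.77, 0.78, 0.79, 0.8]
0.04 [0.769 0.774] [0.77]
0.08 [0.5   0.797] [0.5, 0.51, 0.77, 0.78, 0.79, 0.8]
0.12 [0.5   0.799] [0.5, 0.51, 0.77, 0.78, 0.79, 0.8]
0.16 [0.766 0.776] [0.77, 0.78]
0.2 [0.5   0.799] [0.5, 0.51, 0.65, 0.66, 0.77, 0.78, 0.79, 0.8]
0.24 [0.501 0.776] [0.5, 0.65, 0.77, 0.78]
0.28 [0.624 0.8  ] [0.62, 0.63, 0.64, 0.65, 0.66, 0.67, 0.68, 0.78, 0.79, 0.8]
0.32 [0.617 0.788] [0.62, 0.63, 0.67, 0.68, 0.78, 0.79]
0.36 [0.628 0.8  ] [0.63, 0.64, 0.65, 0.66, 0.67, 0.68, 0.79, 0.8]
0.4 [0.575 0.794] [0.57, 0.58, 0.59, 0.6, 0.61, 0.62, 0.63, 0.64, 0.78, 0.79]
```

View pics/crop0.png

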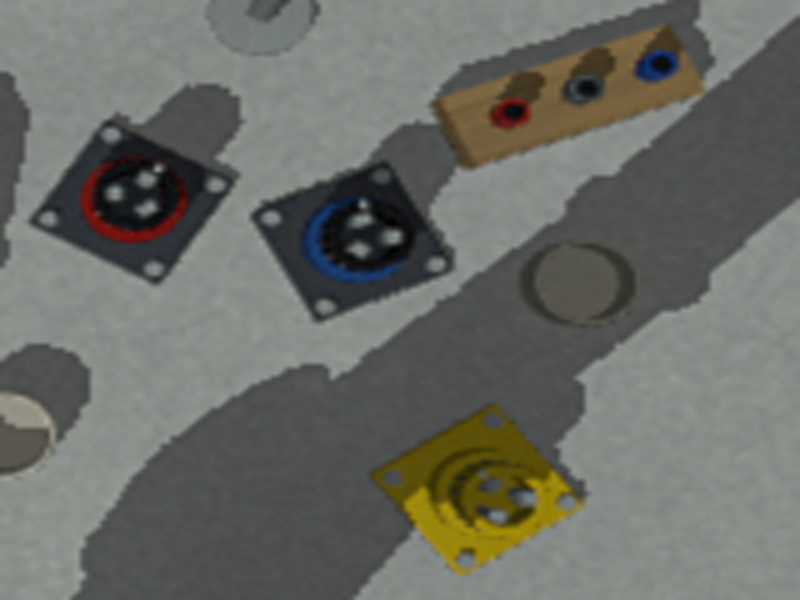

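```bash
cat >> h.py <<'E'
def plan(xyz,psi_deg,claw=0,n=None):
    """rows for a straight move from the measured pose: even shift and turn, tool down with x at psi"""
    s=observe();T=T_tool(s);a=np.radians(psi_deg)
    Rt=np.array([[np.cos(a),np.sin(a),0],[np.sin(a),-np.cos(a),0],[0,0,-1]])
    w=R.from_matrix(T[:3,:3].T@Rt).as_rotvec();D=np.asarray(xyz)-T[:3,3]
    k=n or int(max(1,np.ceil(np.linalg.norm(D)/.045),np.ceil(np.linalg.norm(w)/.14)))
    print("t",round(s["time"],2),"pos",np.round(s["position"],4),"rows",k,"total",np.round(T[:3,:3].T@D*1000,1),np.round(w,3))
    out=[]
    for i in range(k):
        r=T[:3,:3]@R.from_rotvec(w*i/k).as_matrix()
        out+=[claw,*np.round(r.T@D/k*1000,1).tolist(),*np.round(w/k,3).tolist()]
    print(str(out).replace(" ",""))
E
python3 -c "
from h import *
plan([.535,-.34,.20],110.3)"
```

```text
t 0.7 pos [ 0.2307 -0.6344  0.2227] rows 12 total [ 386.6 -172.7   22.7] [ 0.     0.    -1.576]
[0,32.2,-14.4,1.9,0.0,0.0,-0.131,0,33.8,-10.0,1.9,0.0,0.0,-0.131,0,34.8,-5.5,1.9,0.0,0.0,-0.131,0,35.3,-0.9,1.9,0.0,0.0,-0.131,0,35.1,3.7,1.9,0.0,0.0,-0.131,0,34.3,8.3,1.9,0.0,0.0,-0.131,0,32.9,12.7,1.9,0.0,0.0,-0.131,0,31.0,16.9,1.9,0.0,0.0,-0.131,0,28.5,20.8,1.9,0.0,0.0,-0.131,0,25.5,24.4,1.9,0.0,0.0,-0.131,0,22.1,27.5,1.9,0.0,0.0,-0.131,0,18.3,30.2,1.9,0.0,0.0,-0.131]
```

Emit:
{"fn": "drive_tool", "kwargs": {"deltas": [0,32,-14,2,0,0,-0.131,0,34,-10,2,0,0,-0.131,0,35,-5.5,2,0,0,-0.131,0,35,-1,2,0,0,-0.131,0,35,4,2,0,0,-0.131,0,34,8,2,0,0,-0.131,0,33,13,2,0,0,-0.131,0,31,17,2,0,0,-0.131,0,28.5,21,2,0,0,-0.131,0,25.5,24.5,2,0,0,-0.131,0,22,27.5,2,0,0,-0.131,0,18,30,2,0,0,-0.131]}}

```text
time: 1.9
position: [0.537, -0.341, 0.1988]
orientation: [0.571, 0.821, -0.0, 0.0]
ft_force: [0.9, 0.3, 0.3]
finger_gap: 0.0882
```

```bash
cat >> h.py <<'E'
def blobs(P,lo,hi,c,rad,minpx=30):
    """components in the height band within rad of c: mid-extent, median, top z"""
    m=((P[...,2]>lo)&(P[...,2]<hi)&(np.hypot(P[...,0]-c[0],P[...,1]-c[1])<rad)).astype(np.uint8)
    n,l=cv2.connectedComponents(m)
    for i in range(1,n):
        q=P[l==i]
        if len(q)<minpx:continue
        a,b=np.percentile(q,1,axis=0),np.percentile(q,99,axis=0)
        (e,_,_)=cv2.minAreaRect(q[:,:2].astype(np.float32)*1000)
        cc,rr=cv2.minEnclosingCircle(q[:,:2].astype(np.float32)*1000)
        print("mid",np.round((a+b)/2,4),"size",np.round(b-a,4),"circ",np.round(cc,1),round(rr,1),len(q))
E
python3 - <<'E'
from h import *
s,p,d=shoot("wrist");P=cloud("wrist",d,s)
print(s["position"],s["orientation"],s["joints"])
cv2.imwrite("pics/w1.png",p[:,:,::-1])
blobs(P,.07,.085,(.544,-.355),.1)
blobs(P,.088,.104,(.435,-.212),.05)
E
```

```text
[ 0.53695838 -0.341042    0.19879549] [ 5.71089996e-01  8.20887425e-01 -5.04185439e-05  2.22034863e-04] [ 0.77317035  0.46880353 -0.41646117  1.65554524  0.21112268  1.06148755
  0.64840811]
mid [ 0.5274 -0.3068  0.076 ] size [0.0202 0.0211 0.0039] circ [ 527.7 -306.7] 11.3 492
mid [ 0.5452 -0.3535  0.0753] size [0.021  0.0213 0.0055] circ [ 545.4 -353.8] 11.3 474
mid [ 0.5622 -0.4003  0.0745] size [0.0204 0.0218 0.0068] circ [ 562.5 -400.6] 11.8 409
mid [ 0.4334 -0.2132  0.0939] size [0.0508 0.0497 0.0108] circ [ 433.  -212.4] 27.3 2032
```

View pics/w1.png

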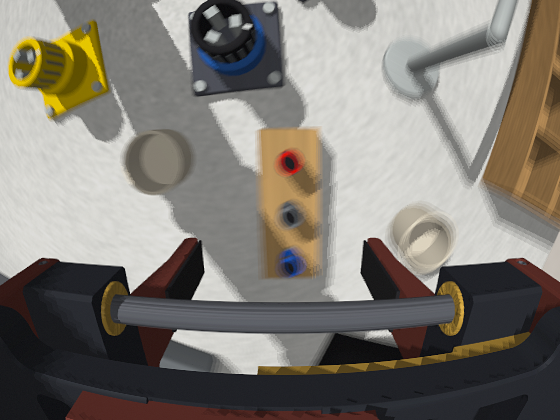

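Emit:
{"fn": "drive_tool", "kwargs": {"deltas": [0.3,17.7,1.5,0,0,0,0,0.3,17.7,1.5,20,0,0,0,0.3,0,0,40,0,0,0,0.3,0,0,40,0,0,0,0.3,0,0,30,0,0,0,0.3,0,0,12,0,0,0,0.3,0,0,0,0,0,0,1,0,0,0,0,0,0,1,0,0,0,0,0,0,1,0,0,0,0,0,0,1,0,0,0,0,0,0], "grip_force": 20}}

```text
time: 3.05
position: [0.5273, -0.3081, 0.0577]
orientation: [0.573, 0.819, 0.0, 0.001]
ft_force: [0.2, 0.5, 0.1]
finger_gap: 0.033
```

Emit:
{"fn": "drive_tool", "kwargs": {"deltas": [1,0,0,0,0,0,0,1,0,0,0,0,0,0,1,0,0,0,0,0,0,1,0,0,0,0,0,0,1,0,0,-20,0,0,0,1,0,0,-35,0,0,0,1,0,0,-35,0,0,0,1,0,0,-20,0,0,0]}}

```text
time: 3.85
position: [0.5276, -0.3079, 0.1691]
orientation: [0.573, 0.819, 0.0, 0.001]
ft_force: [0.7, -0.3, -0.2]
finger_gap: 0.0218
```

```bash
python3 - <<'E'
from h import *
s,p,d=shoot("wrist");P=cloud("wrist",d,s)
print(s["position"],s["finger_gap"],s["ft_force"])
cv2.imwrite("pics/w2.png",p[:,:,::-1])
blobs(P,.1,.25,s["position"],.04)
plan([.482,-.063,.20],50,1)
E
```

```text
[ 0.52756136 -0.30787675  0.16912178] 0.02175424939344126 [ 0.69937923 -0.26223281 -0.24196678]
mid [ 0.5232 -0.3035  0.1784] size [0.0362 0.0272 0.1072] circ [ 524.4 -299.5] 21.2 5045
mid [ 0.5165 -0.3133  0.2378] size [0.0071 0.018  0.0242] circ [ 516.1 -313.2] 10.0 237
mid [ 0.5391 -0.3046  0.2377] size [0.0067 0.0181 0.0246] circ [ 539.1 -304.6] 10.1 234
t 3.9 pos [ 0.5289 -0.3084  0.1717] rows 8 total [246.5  40.2 -29.3] [0.006 0.002 1.048]
[1,30.8,5.0,-3.7,0.001,0.0,0.131,1,31.2,1.0,-3.7,0.001,0.0,0.131,1,31.1,-3.1,-3.6,0.001,0.0,0.131,1,30.4,-7.2,-3.6,0.001,0.0,0.131,1,29.2,-11.1,-3.6,0.001,0.0,0.131,1,27.5,-14.8,-3.6,0.001,0.0,0.131,1,25.3,-18.3,-3.6,0.001,0.0,0.131,1,22.7,-21.4,-3.6,0.001,0.0,0.131]
```

View pics/w2.png

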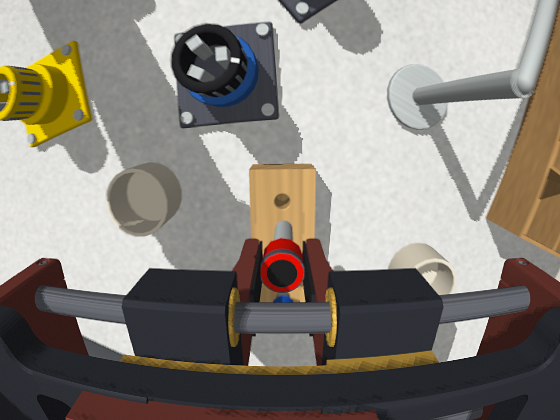

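```bash
python3 - <<'E'
from h import *
plan([.469,-.155,.19],82,1,7)
E
```

```text
t 3.9 pos [ 0.5289 -0.3084  0.1717] rows 7 total [164.6  -3.6 -19.1] [0.005 0.004 0.49 ]
[1,23.5,-0.5,-2.7,0.001,0.001,0.07,1,23.4,-2.2,-2.7,0.001,0.001,0.07,1,23.2,-3.8,-2.7,0.001,0.001,0.07,1,22.9,-5.4,-2.7,0.001,0.001,0.07,1,22.5,-7.0,-2.7,0.001,0.001,0.07,1,21.9,-8.6,-2.6,0.001,0.001,0.07,1,21.3,-10.1,-2.6,0.001,0.001,0.07]
```

Emit:
{"fn": "drive_tool", "kwargs": {"deltas": [1,23.5,-0.5,-2.7,0,0,0.07,1,23.4,-2.2,-2.7,0,0,0.07,1,23.2,-3.8,-2.7,0,0,0.07,1,23,-5.4,-2.7,0,0,0.07,1,22.5,-7,-2.7,0,0,0.07,1,22,-8.6,-2.7,0,0,0.07,1,21.3,-10,-2.7,0,0,0.07,1,0,0,0,0,0,0,1,0,0,0,0,0,0]}}

```text
time: 4.8
position: [0.4666, -0.1541, 0.1851]
orientation: [0.754, 0.657, -0.0, -0.0]
ft_force: [0.9, -0.9, -0.6]
finger_gap: 0.0216
```

```bash
cat >> h.py <<'E'
def held(P,p,s,col):
    """offset of the held crown in tool frame: crown-coloured points between the fingers"""
    T=T_tool(s);Q=(P-T[:3,3])@T[:3,:3]
    f=p.astype(int);o=[i for i in range(3) if i!=col]
    m=(f[...,col]>1.5*f[...,o[0]])&(f[...,col]>(1.5 if col==0 else 1.2)*f[...,o[1]])&(f[...,col]>60)&(np.abs(Q[...,1])<.0135)&(np.abs(Q[...,0])<.02)&(Q[...,2]>-.03)&(Q[...,2]<.005)
    q=Q[m];zt=np.percentile(q[:,2],3);r=q[q[:,2]<zt+.004]
    c,rad=cv2.minEnclosingCircle(r[:,:2].astype(np.float32)*1000)
    print("crown",len(q),"ztop",round(zt*1000,1),"top circ",np.round(c,1),round(rad,1),len(r))
def shank(P,s):
    T=T_tool(s);Q=(P-T[:3,3])@T[:3,:3]
    m=(np.abs(Q[...,1])<.009)&(np.abs(Q[...,0])<.02)&(Q[...,2]>.006)&(Q[...,2]<.045);q=Q[m]
    for z in (.01,.02,.03,.04):
        r=q[abs(q[:,2]-z)<.005]
        if len(r)>9:print("shank z",z,"xmax",np.round(np.percentile(r[:,0],97)*1000,1),"y",np.round(np.percentile(r[:,1],[3,97])*1000,1),len(r))
def ring(P,c,lo=.090,hi=.104):
    """chuck axis: circle fit to outer edge of sleeve top"""
    from scipy.optimize import least_squares
    m=(P[...,2]>lo)&(P[...,2]<hi)&(np.hypot(P[...,0]-c[0],P[...,1]-c[1])<.035);q=P[m][:,:2]
    h=cv2.convexHull((q*1000).astype(np.float32))[:,0]
    f=least_squares(lambda v:np.hypot(h[:,0]-v[0],h[:,1]-v[1])-v[2],[c[0]*1000,c[1]*1000,27],loss="soft_l1").x
    print("ring",np.round(f,1),len(q),len(h));return f
E
python3 - <<'E'
from h import *
s,p,d=shoot("wrist");P=cloud("wrist",d,s)
print(s["position"],s["orientation"])
held(P,p,s,0);shank(P,s);ring(P,(.48,-.063));ring(P,(.48,-.063),.093,.0965)
# edges of sleeve at lower z too
for lo,hi in((.05,.06),(.06,.07)):
    m=(P[...,2]>lo)&(P[...,2]<hi)&(np.hypot(P[...,0]-.48,P[...,1]+.063)<.03);q=P[m];print(lo,len(q))
cv2.imwrite("pics/w3.png",p[:,:,::-1])
E
```

```text
[ 0.46660215 -0.15409543  0.18509891] [ 7.54211326e-01  6.56631703e-01 -2.81963890e-04 -5.86222506e-05]
crown 1244 ztop -22.5 top circ [5. 0.] 15.2 679
shank z 0.02 xmax 6.3 y [-4.7  5.5] 86
shank z 0.03 xmax 6.4 y [-4.9  5.8] 95
shank z 0.04 xmax 6.2 y [-4.9  6. ] 77
ring [470.4 -68.6  25.7] 2094 46
ring [470.5 -68.7  25.6] 1563 47
0.05 958
0.06 91
```

View pics/w3.png

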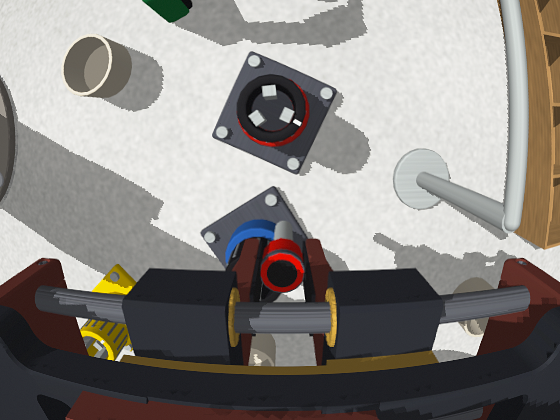

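```bash
python3 - <<'E'
from h import *
s,p,d=shoot("wrist");P=cloud("wrist",d,s)
print(s["position"])
c=(.472,-.069)
for k in range(3): f=ring(P,c,.088,.1035);c=(f[0]/1000,f[1]/1000)
P0=np.load("P0.npy")
c=(.472,-.069)
for k in range(3): f=ring(P0,c,.088,.104);c=(f[0]/1000,f[1]/1000)
c=(.433,-.213)
for k in range(3): f=ring(P0,c,.088,.104);c=(f[0]/1000,f[1]/1000)
plan([.472,-.069,.18],82,1)
E
```

```text
[ 0.46679786 -0.15476188  0.18511244]
ring [469.2 -69.6  26.8] 2373 35
ring [469.2 -69.6  26.8] 2373 35
ring [469.2 -69.6  26.8] 2373 35
ring [468.7 -70.8  26.2] 146 20
ring [468.7 -70.8  26.2] 146 20
ring [468.7 -70.8  26.2] 146 20
ring [ 433.  -213.1   26.4] 160 22
ring [ 433.  -213.1   26.4] 160 22
ring [ 433.  -213.1   26.4] 160 22
t 4.9 pos [ 0.4668 -0.155   0.1851] rows 2 total [85.9 -6.9  5.1] [-0.     0.    -0.001]
[1,42.9,-3.5,2.6,-0.0,0.0,-0.0,1,42.9,-3.4,2.6,-0.0,0.0,-0.0]
```

Emit:
{"fn": "drive_tool", "kwargs": {"deltas": [1,28,-3.2,0,0,0,0,1,28.5,-3.2,0,0,0,0,1,28.2,-3.3,10,0,0,0,1,0,0,10,0,0,0,1,0,0,0,0,0,0,1,0,0,0,0,0,0]}}

```text
time: 5.5
position: [0.469, -0.0703, 0.1652]
orientation: [0.755, 0.655, -0.0, -0.0]
ft_force: [0.0, -0.2, -0.4]
finger_gap: 0.0215
```

```bash
python3 - <<'E'
from h import *
s,p,d=shoot("wrist");P=cloud("wrist",d,s)
print(s["position"]);shank(P,s)
c=(.469,-.07)
for k in range(2): f=ring(P,c,.088,.1035);c=(f[0]/1000,f[1]/1000)
plan([.4688,-.0698,.107],82.1,1,3)
E
```

```text
[ 0.46901023 -0.07032855  0.16521985]
shank z 0.02 xmax 6.2 y [-4.7  5.6] 90
shank z 0.03 xmax 6.3 y [-4.9  5.8] 86
shank z 0.04 xmax 6.2 y [-4.7  6. ] 86
ring [468.9 -69.2  26.5] 2249 37
ring [468.9 -69.2  26.5] 2249 37
t 5.55 pos [ 0.4692 -0.0704  0.1656] rows 3 total [ 0.5 -0.5 58.6] [-0.     0.    -0.004]
[1,0.2,-0.2,19.5,-0.0,0.0,-0.001,1,0.2,-0.2,19.5,-0.0,0.0,-0.001,1,0.2,-0.2,19.5,-0.0,0.0,-0.001]
```

Within 1 mm; descend slowly.

Emit:
{"fn": "drive_tool", "kwargs": {"deltas": [1,0.5,-0.4,10,0,0,0,1,0.3,0,10,0,0,0,1,0,0,10,0,0,0,1,0,0,10,0,0,0,1,0,0,8,0,0,0,1,0,0,6,0,0,0,1,0,0,3,0,0,0,1,0,0,0,0,0,0]}}

```text
time: 6.35
position: [0.4686, -0.0679, 0.1082]
orientation: [0.755, 0.656, -0.0, -0.0]
ft_force: [-0.5, 0.6, -0.1]
finger_gap: 0.0214
```

Emit:
{"fn": "drive_tool", "kwargs": {"deltas": [1,-0.8,0,1.5,0,0,0,1,0,0,0,0,0,0,0.4,0,0,0,0,0,0,0.4,0,0,0,0,0,0,0.1,0,0,0,0,0,0,0,0,0,0,0,0,0,0,0,0,0,0,0,0,0,0,0,-25,0,0,0,0,0,0,-40,0,0,0,0,0,0,0,0,0,0]}}

```text
time: 7.35
position: [0.4718, -0.0687, 0.1763]
orientation: [0.755, 0.656, 0.003, 0.003]
ft_force: [0.7, 0.5, 0.4]
finger_gap: 0.0821
```

```bash
python3 - <<'E'
from h import *
s=observe();print(s["finger_gap"],s["joints"][6])
plan([.4691,-.0694,.175],82+74,0)
E
```

```text
0.08212843622822617 -0.2618162095122846
t 7.35 pos [ 0.4718 -0.0687  0.1763] rows 10 total [-1.  -2.6  1.2] [ 0.007  0.005 -1.292]
[0,-0.1,-0.3,0.1,0.001,0.0,-0.129,0,-0.1,-0.3,0.1,0.001,0.0,-0.129,0,-0.0,-0.3,0.1,0.001,0.0,-0.129,0,-0.0,-0.3,0.1,0.001,0.0,-0.129,0,0.0,-0.3,0.1,0.001,0.0,-0.129,0,0.1,-0.3,0.1,0.001,0.0,-0.129,0,0.1,-0.3,0.1,0.001,0.0,-0.129,0,0.1,-0.2,0.1,0.001,0.0,-0.129,0,0.2,-0.2,0.1,0.001,0.0,-0.129,0,0.2,-0.2,0.1,0.001,0.0,-0.129]
```

Emit:
{"fn": "drive_tool", "kwargs": {"deltas": [0,0,0,0,0,0,-0.13,0,0,0,0,0,0,-0.13,0,0,0,0,0,0,-0.13,0,0,0,0,0,0,-0.13,0,0,0,0,0,0,-0.13,0,0,0,0,0,0,-0.13,0,0,0,0,0,0,-0.13,0,0,0,0,0,0,-0.13,0,0,0,0,0,0,-0.13,0,0,0,0,0,0,-0.13,0,0,0,0,0,0,0]}}

```text
time: 8.45
position: [0.4684, -0.0689, 0.1715]
orientation: [0.203, 0.979, 0.0, -0.0]
ft_force: [0.2, -0.2, 0.3]
finger_gap: 0.0879
```

```bash
python3 - <<'E'
from h import *
s,p,d=shoot("wrist");P=cloud("wrist",d,s)
print(s["position"],s["joints"][6]);
cv2.imwrite("pics/w4.png",p[:,:,::-1])
blobs(P,.116,.135,(.469,-.07),.03)
plan([.4691,-.0695,.068],156,0,4)
E
```

```text
[ 0.46835775 -0.06885107  0.17154486] 0.9605540863784728
mid [ 0.469  -0.0685  0.1221] size [0.0213 0.0211 0.0099] circ [469.  -68.8] 11.5 861
t 8.5 pos [ 0.4684 -0.0689  0.1716] rows 4 total [ -0.9  -0.3 103.6] [ 0.    -0.001  0.005]
[0,-0.2,-0.1,25.9,0.0,-0.0,0.001,0,-0.2,-0.1,25.9,0.0,-0.0,0.001,0,-0.2,-0.1,25.9,0.0,-0.0,0.001,0,-0.2,-0.1,25.9,0.0,-0.0,0.001]
```

View pics/w4.png

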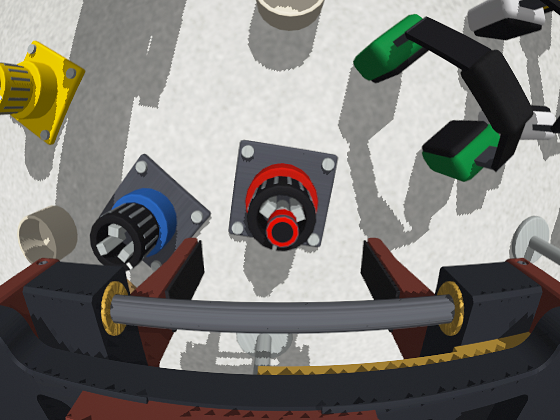

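Emit:
{"fn": "drive_tool", "kwargs": {"deltas": [0,-0.5,0,26,0,0,0,0,-0.4,0,26,0,0,0,0,0,0,26,0,0,0,0,0,0,20,0,0,0,0,0,0,5.5,0,0,0,0,0,0,0,0,0,0,1,0,0,0,0,0,0,1,0,0,0,0,0,0,1,0,0,0,0,0,0,1,0,0,0,0,0,0,1,0,0,0,0,0,0,1,0,0,0,0,0,0], "grip_force": 45}}

```text
time: 9.7
position: [0.4694, -0.07, 0.0689]
orientation: [0.204, 0.979, -0.001, 0.0]
ft_force: [-3.0, -3.1, 6.1]
finger_gap: 0.0529
```

Emit:
{"fn": "drive_tool", "kwargs": {"deltas": [1,0,0,0,0,0,0.13,1,0,0,0,0,0,0.13,1,0,0,0,0,0,0.13,1,0,0,0,0,0,0.13,1,0,0,0,0,0,0.13,1,0,0,0,0,0,0.13,1,0,0,0,0,0,0.13,1,0,0,0,0,0,0.13,1,0,0,0,0,0,0.13,1,0,0,0,0,0,0.13]}}

```text
time: 10.7
position: [0.4693, -0.0701, 0.0689]
orientation: [0.757, 0.654, -0.0, 0.0]
ft_force: [-1.8, -3.6, 6.0]
finger_gap: 0.0532
```

```bash
python3 -c "
from h import *
s=observe();print(s['position'],s['ft_force'],s['moment'],s['finger_gap'],s['joints'][6])"
```

```text
[ 0.46932938 -0.07009122  0.06893749] [-1.82740154 -3.60841073  6.00233244] [-0.749976    0.52883627  0.14249548] 0.053195983256859945 -0.3096812824115389
```

Emit:
{"fn": "drive_tool", "kwargs": {"deltas": [1,0,0,0,0,0,0.13,1,0,0,0,0,0,0.13,1,0,0,0,0,0,0.1,1,0,0,0,0,0,0.1,1,0,0,0,0,0,0.1]}}

```text
time: 11.2
position: [0.4693, -0.0701, 0.0689]
orientation: [0.908, 0.42, -0.0, 0.0]
ft_force: [-2.7, -3.8, 5.0]
finger_gap: 0.0528
```

```bash
python3 -c "
from h import *
s=observe();print(s['position'],s['ft_force'],s['moment'],s['finger_gap'],s['joints'][6])"
```

```text
[ 0.46925635 -0.07005256  0.06890976] [-2.65010776 -3.76960578  4.95755856] [-0.67997029  0.622867    0.32202472] 0.05279107244038969 -0.7881985981171575
```

Emit:
{"fn": "drive_tool", "kwargs": {"deltas": [1,0,0,0,0,0,0.1,1,0,0,0,0,0,0.1,1,0,0,0,0,0,0.1]}}

```text
time: 11.5
position: [0.4693, -0.0701, 0.0689]
orientation: [0.96, 0.28, -0.0, 0.001]
ft_force: [-2.6, -3.8, 5.9]
finger_gap: 0.0529
```

```bash
python3 -c "
from h import *
s=observe();print(s['position'],s['ft_force'],s['moment'],s['finger_gap'],s['joints'][6])"
```

```text
[ 0.46925113 -0.07007181  0.06892452] [-2.564209   -3.83489052  5.90596874] [-0.67938381  0.60669679  0.50561816] 0.052885497205548 -1.0442375589232904
```

Emit:
{"fn": "drive_tool", "kwargs": {"deltas": [1,0,0,0,0,0,0.1,1,0,0,0,0,0,0.1,1,0,0,0,0,0,0]}}

```text
time: 11.8
position: [0.4693, -0.0701, 0.0689]
orientation: [0.983, 0.183, -0.0, 0.001]
ft_force: [-1.4, -4.4, 6.7]
finger_gap: 0.0526
```

```bash
python3 -c "
from h import *
s=observe();print(s['position'],s['ft_force'],s['moment'],s['finger_gap'],s['joints'][6])"
```

```text
[ 0.46926982 -0.07006056  0.06892848] [-1.38897634 -4.35673249  6.67326386] [-0.62522936  0.57960707  0.29713796] 0.05264064120569151 -1.2136566260170287
```

Emit:
{"fn": "drive_tool", "kwargs": {"deltas": [0,0,0,0,0,0,0,0,0,0,0,0,0,0,0,0,0,0,0,0,0,0,0,0,0,0,0,0,0,0,0,0,0,0,0,0,0,0,-25,0,0,0,0,0,0,-40,0,0,0,0,0,0,-40,0,0,0,0,0,0,-15,0,0,0,0,0,0,0,0,0,0]}}

```text
time: 12.8
position: [0.4712, -0.0692, 0.1909]
orientation: [0.983, 0.184, 0.003, 0.001]
ft_force: [0.3, 0.1, 0.3]
finger_gap: 0.0878
```

```bash
python3 - <<'E'
from h import *
s,p,d=shoot("wrist");P=cloud("wrist",d,s)
blobs(P,.116,.135,(.469,-.07),.03)
plan([.5625,-.4005,.19],110.2,0.3)
E
```

```text
mid [ 0.4691 -0.0698  0.1222] size [0.0213 0.021  0.0093] circ [468.7 -69.8] 11.4 747
t 12.85 pos [ 0.47   -0.0691  0.1891] rows 12 total [-33.8 342.4  -0.6] [ 2.000e-03 -1.000e-03 -1.553e+00]
[0.3,-2.8,28.5,-0.1,0.0,-0.0,-0.129,0.3,-6.5,27.9,-0.1,0.0,-0.0,-0.129,0.3,-10.0,26.9,-0.1,0.0,-0.0,-0.129,0.3,-13.4,25.3,-0.1,0.0,-0.0,-0.129,0.3,-16.6,23.4,-0.1,0.0,-0.0,-0.129,0.3,-19.4,21.1,-0.1,0.0,-0.0,-0.129,0.3,-22.0,18.4,-0.1,0.0,-0.0,-0.129,0.3,-24.2,15.4,-0.1,0.0,-0.0,-0.129,0.3,-26.0,12.1,-0.1,0.0,-0.0,-0.129,0.3,-27.3,8.7,-0.1,0.0,-0.0,-0.129,0.3,-28.2,5.1,-0.1,0.0,-0.0,-0.129,0.3,-28.6,1.4,-0.1,0.0,-0.0,-0.129]
```

Emit:
{"fn": "drive_tool", "kwargs": {"deltas": [0.3,-2.8,28.5,0,0,0,-0.129,0.3,-6.5,28,0,0,0,-0.129,0.3,-10,27,0,0,0,-0.129,0.3,-13.4,25.3,0,0,0,-0.129,0.3,-16.6,23.4,0,0,0,-0.129,0.3,-19.4,21,0,0,0,-0.129,0.3,-22,18.4,0,0,0,-0.129,0.3,-24.2,15.4,0,0,0,-0.129,0.3,-26,12,0,0,0,-0.129,0.3,-27.3,8.7,0,0,0,-0.129,0.3,-28.2,5,0,0,0,-0.129,0.3,-28.6,1.4,0,0,0,-0.129]}}

```text
time: 14.05
position: [0.5604, -0.4011, 0.1856]
orientation: [0.572, 0.82, 0.0, -0.002]
ft_force: [-0.0, -0.1, 0.1]
finger_gap: 0.0614
```

```bash
python3 - <<'E'
from h import *
s,p,d=shoot("wrist");P=cloud("wrist",d,s)
blobs(P,.07,.085,(.553,-.377),.06)
plan([.5622,-.4003,.057],110.2,0.3,4)
E
```

```text
mid [ 0.5448 -0.3537  0.0761] size [0.0201 0.0208 0.0037] circ [ 544.8 -353.9] 11.1 528
mid [ 0.5628 -0.4004  0.0754] size [0.0211 0.0213 0.0055] circ [ 562.9 -400.7] 11.3 531
t 14.1 pos [ 0.5598 -0.407   0.1854] rows 4 total [  5.5   4.9 128.4] [-0.003  0.     0.003]
[0.3,1.4,1.2,32.1,-0.001,0.0,0.001,0.3,1.4,1.2,32.1,-0.001,0.0,0.001,0.3,1.4,1.2,32.1,-0.001,0.0,0.001,0.3,1.4,1.2,32.1,-0.001,0.0,0.001]
```

Emit:
{"fn": "drive_tool", "kwargs": {"deltas": [0.3,0,0,20,0,0,0,0.3,0,0,20,0,0,0,0.3,0,0,20,0,0,0,0.3,0,0,0,0,0,0,0.3,0,0,0,0,0,0]}}

```text
time: 14.6
position: [0.5605, -0.4001, 0.1271]
orientation: [0.574, 0.819, -0.0, -0.001]
ft_force: [0.2, 0.7, 0.4]
finger_gap: 0.0612
```

```bash
python3 - <<'E'
from h import *
plan([.5625,-.4005,.057],110.2,0.3,4)
E
```

```text
t 14.6 pos [ 0.5605 -0.4001  0.1271] rows 4 total [-1.2  1.9 70.1] [-0.002 -0.002 -0.005]
[0.3,-0.3,0.5,17.5,-0.0,-0.001,-0.001,0.3,-0.3,0.5,17.5,-0.0,-0.001,-0.001,0.3,-0.3,0.5,17.5,-0.0,-0.001,-0.001,0.3,-0.3,0.5,17.5,-0.0,-0.001,-0.001]
```

Emit:
{"fn": "drive_tool", "kwargs": {"deltas": [0.3,-0.6,1,25,0,0,0,0.3,-0.6,0.9,25,0,0,0,0.3,0,0,15,0,0,0,0.3,0,0,5,0,0,0,1,0,0,0,0,0,0,1,0,0,0,0,0,0,1,0,0,0,0,0,0,1,0,0,0,0,0,0,1,0,0,0,0,0,0,1,0,0,0,0,0,0,1,0,0,0,0,0,0], "grip_force": 20}}

```text
time: 15.7
position: [0.5635, -0.4014, 0.059]
orientation: [0.574, 0.819, -0.0, 0.0]
ft_force: [0.0, -0.5, 3.0]
finger_gap: 0.0212
```

Emit:
{"fn": "drive_tool", "kwargs": {"deltas": [1,0,0,0,0,0,0,1,0,0,0,0,0,0,1,0,0,-20,0,0,0,1,0,0,-35,0,0,0,1,0,0,-40,0,0,0,1,0,0,-35,0,0,0,1,0,0,0,0,0,0]}}

```text
time: 16.4
position: [0.566, -0.4027, 0.1943]
orientation: [0.574, 0.819, 0.0, 0.005]
ft_force: [0.1, 0.2, 0.4]
finger_gap: 0.0215
```

```bash
python3 - <<'E'
from h import *
plan([.433,-.305,.185],88,1)
E
```

```text
t 16.4 pos [ 0.566  -0.4027  0.1943] rows 4 total [137.3 -91.8   7.8] [0.007 0.006 0.383]
[1,34.3,-23.0,1.9,0.002,0.001,0.096,1,32.0,-26.1,2.0,0.002,0.001,0.096,1,29.3,-29.1,2.1,0.002,0.001,0.096,1,26.4,-31.7,2.2,0.002,0.001,0.096]
```

Emit:
{"fn": "drive_tool", "kwargs": {"deltas": [1,34,-23,2,0,0,0.096,1,32,-26,2,0,0,0.096,1,29,-29,2,0,0,0.096,1,26,-32,2,0,0,0.096,1,0,0,0,0,0,0,1,0,0,0,0,0,0,1,0,0,0,0,0,0]}}

```text
time: 17.1
position: [0.4312, -0.3049, 0.1805]
orientation: [0.719, 0.695, 0.0, 0.0]
ft_force: [0.7, 0.7, -1.7]
finger_gap: 0.0215
```

```bash
python3 - <<'E'
from h import *
s,p,d=shoot("wrist");P=cloud("wrist",d,s)
print(s["position"],s["orientation"]);shank(P,s)
c=(.433,-.213)
for k in range(3): f=ring(P,c,.088,.1035);c=(f[0]/1000,f[1]/1000)
print(T_tool(s)[:2,:2].T@(np.array(c)-s["position"][:2])*1000)
E
```

```text
[ 0.43123919 -0.30488941  0.1805181 ] [7.19485006e-01 6.94507846e-01 1.70016581e-04 3.86255286e-04]
shank z 0.02 xmax 6.0 y [-4.1  3.3] 31
shank z 0.03 xmax 5.9 y [-4.8  4. ] 78
shank z 0.04 xmax 5.9 y [-5.   4.1] 66
ring [ 432.7 -211.9   26.8] 2462 35
ring [ 432.7 -211.9   26.8] 2462 35
ring [ 432.7 -211.9   26.8] 2462 35
[92.96695375 -1.79584974]
```

Emit:
{"fn": "drive_tool", "kwargs": {"deltas": [1,30,-0.5,0,0,0,0,1,31,-0.5,5,0,0,0,1,31,-0.4,10,0,0,0,1,0,0,0,0,0,0,1,0,0,0,0,0,0,1,0,0,0,0,0,0]}}

```text
time: 17.75
position: [0.4329, -0.2138, 0.1657]
orientation: [0.72, 0.694, 0.0, 0.0]
ft_force: [-0.4, 0.1, -1.0]
finger_gap: 0.0217
```

```bash
python3 - <<'E'
from h import *
s,p,d=shoot("wrist");P=cloud("wrist",d,s)
print(s["position"]);shank(P,s)
c=(.433,-.212)
for k in range(3): f=ring(P,c,.088,.1035);c=(f[0]/1000,f[1]/1000)
print(T_tool(s)[:2,:2].T@(np.array(c)-s["position"][:2])*1000)
E
```

```text
[ 0.43289579 -0.21378789  0.16574601]
shank z 0.02 xmax 6.0 y [-4.1  3.2] 33
shank z 0.03 xmax 5.9 y [-4.8  4. ] 75
shank z 0.04 xmax 5.8 y [-5.   4.1] 66
ring [ 432.7 -211.8   26.5] 2110 40
ring [ 432.7 -211.8   26.5] 2110 40
ring [ 432.7 -211.8   26.5] 2110 40
[ 2.01499188 -0.26194111]
```

Offset now (2.0 − ~0.9, −0.3 + 0.4): correct 1 mm in x and descend.

Emit:
{"fn": "drive_tool", "kwargs": {"deltas": [1,1,0,10,0,0,0,1,0,0,10,0,0,0,1,0,0,10,0,0,0,1,0,0,10,0,0,0,1,0,0,8,0,0,0,1,0,0,6,0,0,0,1,0,0,2.5,0,0,0,1,0,0,0,0,0,0,1,0,0,0,0,0,0]}}

```text
time: 18.7
position: [0.4325, -0.2115, 0.1093]
orientation: [0.72, 0.694, 0.0, 0.0]
ft_force: [0.1, -0.1, -1.2]
finger_gap: 0.0213
```

Emit:
{"fn": "drive_tool", "kwargs": {"deltas": [1,-1,0,1.3,0,0,0,1,0,0,0,0,0,0,0.4,0,0,0,0,0,0,0.4,0,0,0,0,0,0,0.1,0,0,0,0,0,0,0,0,0,0,0,0,0,0,0,0,0,0,0,0,0,0,0,-25,0,0,0,0,0,0,-40,0,0,0,0,0,0,0,0,0,0]}}

```text
time: 19.7
position: [0.4352, -0.2135, 0.177]
orientation: [0.72, 0.694, 0.002, 0.004]
ft_force: [0.1, 0.7, 0.5]
finger_gap: 0.0816
```

Emit:
{"fn": "drive_tool", "kwargs": {"deltas": [0,0,0,0,0,0,-0.13,0,0,0,0,0,0,-0.13,0,0,0,0,0,0,-0.13,0,0,0,0,0,0,-0.13,0,0,0,0,0,0,-0.13,0,0,0,0,0,0,-0.13,0,0,0,0,0,0,-0.13,0,0,0,0,0,0,-0.13,0,0,0,0,0,0,-0.13,0,0,0,0,0,0,0,0,0,0,0,0,0,0]}}

```text
time: 20.8
position: [0.432, -0.2124, 0.1724]
orientation: [0.218, 0.976, 0.0, -0.0]
ft_force: [-0.3, -0.1, 0.7]
finger_gap: 0.0875
```

```bash
python3 - <<'E'
from h import *
s,p,d=shoot("wrist");P=cloud("wrist",d,s)
print(s["position"],s["joints"][6]);
blobs(P,.116,.135,(.433,-.212),.03)
c=(.433,-.212)
for k in range(2): f=ring(P,c,.088,.1035);c=(f[0]/1000,f[1]/1000)
plan([.4327,-.212,.068],155,0,4)
E
```

```text
[ 0.43202963 -0.21241794  0.1724229 ] 1.352685007013004
mid [ 0.4314 -0.2113  0.1221] size [0.0212 0.0211 0.0098] circ [ 431.7 -211.4] 11.4 859
ring [ 432.6 -212.    26.5] 2105 44
ring [ 432.6 -212.    26.5] 2105 44
t 20.85 pos [ 0.4321 -0.2124  0.1725] rows 4 total [ -0.4   0.6 104.5] [ 0.    -0.    -0.004]
[0,-0.1,0.2,26.1,0.0,-0.0,-0.001,0,-0.1,0.2,26.1,0.0,-0.0,-0.001,0,-0.1,0.2,26.1,0.0,-0.0,-0.001,0,-0.1,0.2,26.1,0.0,-0.0,-0.001]
```

Emit:
{"fn": "drive_tool", "kwargs": {"deltas": [0,-0.4,0.6,26,0,0,0,0,0,0,26,0,0,0,0,0,0,26,0,0,0,0,0,0,20,0,0,0,0,0,0,5.5,0,0,0,0,0,0,0,0,0,0,1,0,0,0,0,0,0,1,0,0,0,0,0,0,1,0,0,0,0,0,0,1,0,0,0,0,0,0,1,0,0,0,0,0,0,1,0,0,0,0,0,0], "grip_force": 45}}

```text
time: 22.05
position: [0.433, -0.2124, 0.0697]
orientation: [0.217, 0.976, -0.0, 0.0]
ft_force: [-0.4, -1.4, 4.7]
finger_gap: 0.054
```

Emit:
{"fn": "drive_tool", "kwargs": {"deltas": [1,0,0,0,0,0,0.14,1,0,0,0,0,0,0.14,1,0,0,0,0,0,0.14,1,0,0,0,0,0,0.14,1,0,0,0,0,0,0.14,1,0,0,0,0,0,0.14,1,0,0,0,0,0,0.14,1,0,0,0,0,0,0.14,1,0,0,0,0,0,0.14,1,0,0,0,0,0,0.14,1,0,0,0,0,0,0.14,1,0,0,0,0,0,0.14]}}

```text
time: 23.25
position: [0.4333, -0.2124, 0.0697]
orientation: [0.873, 0.488, 0.0, 0.0]
ft_force: [-0.4, -1.6, 3.5]
finger_gap: 0.0539
```

```bash
python3 -c "
from h import *
s=observe();print(s['position'],s['ft_force'],s['moment'],s['finger_gap'],s['joints'][6])"
```

```text
[ 0.43332372 -0.21236556  0.06970862] [-0.42158888 -1.63098294  3.47560885] [-0.20744575  0.11893701  0.15332029] 0.05391610854893979 -0.16824102396733387
```

Emit:
{"fn": "drive_tool", "kwargs": {"deltas": [1,0,0,0,0,0,0.12,1,0,0,0,0,0,0.12,1,0,0,0,0,0,0.12,1,0,0,0,0,0,0.1]}}

```text
time: 23.65
position: [0.4334, -0.2124, 0.0697]
orientation: [0.961, 0.277, 0.0, 0.001]
ft_force: [-1.1, -1.2, 3.6]
finger_gap: 0.0539
```

```bash
python3 -c "
from h import *
s=observe();print(s['position'],s['ft_force'],s['moment'],s['finger_gap'],s['joints'][6])"
```

```text
[ 0.43338978 -0.21244693  0.06968678] [-1.14031919 -1.19351694  3.59686349] [-0.2604053   0.1416443   0.32603731] 0.05389309459995008 -0.552636084965331
```

Emit:
{"fn": "drive_tool", "kwargs": {"deltas": [1,0,0,0,0,0,0.1,1,0,0,0,0,0,0.1,1,0,0,0,0,0,0.1]}}

```text
time: 23.95
position: [0.4352, -0.212, 0.0698]
orientation: [0.991, 0.132, 0.002, 0.001]
ft_force: [8.7, -0.4, -5.8]
finger_gap: 0.0536
```

```bash
python3 -c "
from h import *
s=observe();print(s['position'],s['orientation'],s['moment'],s['finger_gap'],s['joints'][6])"
```

```text
[ 0.43517983 -0.21204691  0.06981359] [0.99122954 0.13213432 0.0018708  0.00100982] [ 0.35242919 -1.94781035  1.44353057] 0.05357925666539105 -0.7993498606057654
```

Emit:
{"fn": "drive_tool", "kwargs": {"deltas": [1,0,0,0,0,0,0.1,1,0,0,0,0,0,0]}}

```text
time: 24.15
position: [0.4354, -0.2123, 0.0699]
orientation: [0.997, 0.083, 0.002, 0.001]
ft_force: [5.9, -0.3, -0.8]
finger_gap: 0.0533
```

```bash
python3 -c "
from h import *
s=observe();print(s['position'],s['orientation'],s['moment'],s['finger_gap'],s['joints'][6])"
```

```text
[ 0.43542146 -0.21228211  0.06988827] [0.99658459 0.08254663 0.0020527  0.00100249] [-0.21599263 -1.22275313  0.09679079] 0.05329721166332805 -0.8809659538130429
```

Emit:
{"fn": "drive_tool", "kwargs": {"deltas": [0,0,0,0,0,0,0,0,0,0,0,0,0,0,0,0,0,0,0,0,0,0,0,0,0,0,0,0,0,0,0,0,0,0,0,0,0,0,-25,0,0,0,0,0,0,-40,0,0,0,0,0,0,-45,0,0,0,0,0,0,-45,0,0,0,0,0,0,-45,0,0,0,0,0,0,-30,0,0,0,0,0,0,0,0,0,0]}}

```text
time: 25.35
position: [0.4349, -0.213, 0.3036]
orientation: [0.997, 0.082, 0.004, 0.001]
ft_force: [1.0, 0.1, -0.2]
finger_gap: 0.0881
```

```bash
cat >> h.py <<'E'
def muffs():
    """muffs from the top camera: crown centre, yaw of their long axis"""
    s,p,d=shoot("top");P=cloud("top",d);A,B,Z=[P[...,i] for i in range(3)]
    m=((Z>.145)&(Z<.25)&(A>.3)&(A<.75)&(B>-.16)&(B<.55)).astype(np.uint8)
    n,l=cv2.connectedComponents(m)
    for i in range(1,n):
        if (l==i).sum()<60:continue
        c=np.median(P[l==i],0)
        q=P[(Z>.03)&(np.hypot(A-c[0],B-c[1])<.1)&(Z<.215)]
        e,sz,a=cv2.minAreaRect(q[:,:2].astype(np.float32)*1000)
        if sz[0]<sz[1]:a+=90;sz=sz[::-1]
        print("muff?",(l==i).sum(),"crown",np.round(c,4),"rect",np.round(e,1),np.round(sz),"yaw",round((a+90)%180-90,1))
    return p
E
python3 - <<'E'
from h import *
s,p,d=shoot("wrist");P=cloud("wrist",d,s)
print(s["position"],s["joints"]);
blobs(P,.116,.135,(.433,-.212),.03)
p=muffs();cv2.imwrite("pics/top1.png",p[:,:,::-1])
E
```

```text
[ 0.4349079  -0.21301132  0.30360167] [-0.03769852  0.06862756  0.38981621  1.91933118 -0.03003067  1.15083177
 -1.04284171]
mid [ 0.4328 -0.2125  0.1239] size [0.0211 0.0205 0.0065] circ [ 432.7 -212.6] 11.2 347
muff? 649 crown [0.6412 0.0362 0.1761] rect [642.5  36.2] [199.  15.] yaw 84.4
muff? 229 crown [0.4306 0.0965 0.1628] rect [426.  127.7] [156. 122.] yaw 17.1
muff? 232 crown [0.4308 0.2118 0.1625] rect [425.7 180.4] [160. 125.] yaw -16.8
muff? 238 crown [0.4117 0.3572 0.162 ] rect [413.1 358.6] [150.  60.] yaw 11.8
```

View pics/top1.png

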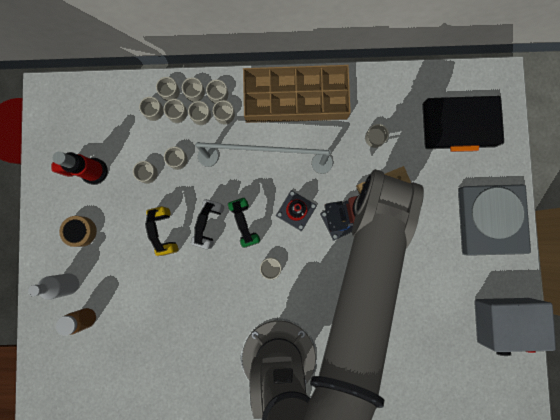

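```bash
python3 - <<'E'
from h import *
plan([.4315,.097,.235],17.1,0.3,8)
E
```

```text
t 25.45 pos [ 0.4328 -0.212   0.2994] rows 8 total [  49.4 -305.    64.4] [ 0.    -0.001 -0.134]
[0.3,6.2,-38.1,8.1,0.0,-0.0,-0.017,0.3,6.8,-38.0,8.1,0.0,-0.0,-0.017,0.3,7.4,-37.9,8.1,0.0,-0.0,-0.017,0.3,8.1,-37.8,8.1,0.0,-0.0,-0.017,0.3,8.7,-37.6,8.0,0.0,-0.0,-0.017,0.3,9.3,-37.5,8.0,0.0,-0.0,-0.017,0.3,10.0,-37.3,8.0,0.0,-0.0,-0.017,0.3,10.6,-37.1,8.0,0.0,-0.0,-0.017]
```

Emit:
{"fn": "drive_tool", "kwargs": {"deltas": [0.3,6.2,-38,8,0,0,-0.017,0.3,6.8,-38,8,0,0,-0.017,0.3,7.4,-38,8,0,0,-0.017,0.3,8.1,-38,8,0,0,-0.017,0.3,8.7,-37.6,8,0,0,-0.017,0.3,9.3,-37.5,8,0,0,-0.017,0.3,10,-37.3,8,0,0,-0.017,0.3,10.6,-37,8,0,0,-0.017,0.3,0,0,0,0,0,0,0.3,0,0,0,0,0,0]}}

```text
time: 26.45
position: [0.43, 0.0969, 0.2336]
orientation: [0.989, 0.151, -0.002, 0.001]
ft_force: [-0.1, 0.2, 0.7]
finger_gap: 0.0616
```

```bash
python3 - <<'E'
from h import *
s,p,d=shoot("wrist");P=cloud("wrist",d,s)
print(s["joints"]);cv2.imwrite("pics/w5.png",p[:,:,::-1])
blobs(P,.155,.175,(.4315,.097),.05)
plan([.4315,.097,.143],17.1,0.3,4)
E
```

```text
[-0.41251819  0.07496114  0.05170527  2.07419079 -0.00432159  0.99633517
 -1.62676252]
mid [0.4327 0.0992 0.1609] size [0.0506 0.0343 0.0096] circ [432.8  98.6] 28.0 2412
t 26.5 pos [0.4304 0.096  0.234 ] rows 4 total [ 1.6 -0.7 91. ] [0.001 0.003 0.002]
[0.3,0.4,-0.2,22.7,0.0,0.001,0.0,0.3,0.4,-0.2,22.7,0.0,0.001,0.0,0.3,0.4,-0.2,22.7,0.0,0.001,0.0,0.3,0.4,-0.2,22.7,0.0,0.001,0.0]
```

View pics/w5.png

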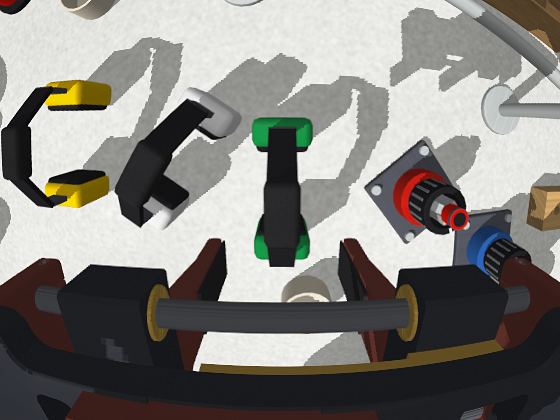

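Emit:
{"fn": "drive_tool", "kwargs": {"deltas": [0.3,2,-1.5,30,0,0,0,0.3,0.5,-0.5,30,0,0,0,0.3,0,0,22,0,0,0,0.3,0,0,9,0,0,0,1,0,0,0,0,0,0,1,0,0,0,0,0,0,1,0,0,0,0,0,0,1,0,0,0,0,0,0,1,0,0,0,0,0,0,1,0,0,0,0,0,0], "grip_force": 30}}

```text
time: 27.5
position: [0.4336, 0.0997, 0.1449]
orientation: [0.989, 0.15, 0.001, -0.0]
ft_force: [-0.4, -1.7, 5.2]
finger_gap: 0.0278
```

Emit:
{"fn": "drive_tool", "kwargs": {"deltas": [1,0,0,0,0,0,0,1,0,0,-15,0,0,0,1,0,0,-25,0,0,0,1,0,0,-40,0,0,0,1,0,0,-45,0,0,0,1,0,0,-45,0,0,0,1,0,0,-40,0,0,0,1,0,0,-10,0,0,0,1,0,0,0,0,0,0]}}

```text
time: 28.4
position: [0.4334, 0.0999, 0.365]
orientation: [0.989, 0.15, 0.001, -0.0]
ft_force: [0.5, -0.7, -2.5]
finger_gap: 0.0275
```

```bash
python3 - <<'E'
from h import *
s=observe();print(s["finger_gap"],s["ft_force"],s["joints"])
plan([.6306,-.082,.36],-5.3,1,9)
E
```

```text
0.02752627796619438 [ 0.48043238 -0.71862303 -2.45242152] [-4.22321154e-01 -3.14968967e-02  5.40420862e-02  1.87625690e+00
  1.69301710e-03  1.29442594e+00 -1.63861106e+00]
t 28.4 pos [0.4334 0.0999 0.365 ] rows 9 total [134.4 232.1   5.3] [-0.001 -0.002  0.393]
[1,14.9,25.8,0.6,-0.0,-0.0,0.044,1,16.0,25.1,0.6,-0.0,-0.0,0.044,1,17.1,24.4,0.6,-0.0,-0.0,0.044,1,18.2,23.6,0.6,-0.0,-0.0,0.044,1,19.2,22.8,0.6,-0.0,-0.0,0.044,1,20.2,21.9,0.6,-0.0,-0.0,0.044,1,21.1,21.0,0.6,-0.0,-0.0,0.044,1,22.0,20.1,0.6,-0.0,-0.0,0.044,1,22.9,19.1,0.6,-0.0,-0.0,0.044]
```

Emit:
{"fn": "drive_tool", "kwargs": {"deltas": [1,15,26,0,0,0,0.044,1,16,25,0,0,0,0.044,1,17,24.4,0,0,0,0.044,1,18,23.6,0,0,0,0.044,1,19,23,0,0,0,0.044,1,20,22,0,0,0,0.044,1,21,21,0,0,0,0.044,1,22,20,0,0,0,0.044,1,23,19,0,0,0,0.044,1,0,0,0,0,0,0,1,0,0,0,0,0,0]}}

```text
time: 29.5
position: [0.6284, -0.0828, 0.3609]
orientation: [0.999, -0.048, -0.003, 0.0]
ft_force: [0.2, 0.5, -2.3]
finger_gap: 0.0277
```

```bash
python3 - <<'E'
from h import *
s,p,d=shoot("wrist");P=cloud("wrist",d,s)
print(s["joints"])
# bar seen from the wrist, away from the muff
q=P[(abs(P[...,2]-.174)<.006)&(P[...,0]>.6)&(P[...,0]<.69)]
print(len(q),np.round([q[:,1].min(),q[:,1].max()],3)); c=np.polyfit(q[:,1],q[:,0],1);print(c,np.polyval(c,-.082))
plan([.6306,-.082,.182],-5.3,1,5)
E
```

```text
[-0.17696754  0.32503027  0.28288351  1.48655922 -0.0909004   1.34836636
 -1.55419911]
3190 [-0.169  0.228]
[0.09049701 0.63981686] 0.6323961075495853
t 29.55 pos [ 0.6283 -0.0819  0.3617] rows 5 total [ 3.000e+00 -1.000e-01  1.797e+02] [-0.     0.004 -0.002]
[1,0.6,-0.0,35.9,-0.0,0.001,-0.0,1,0.6,-0.0,35.9,-0.0,0.001,-0.0,1,0.5,-0.0,35.9,-0.0,0.001,-0.0,1,0.5,-0.0,35.9,-0.0,0.001,-0.0,1,0.5,-0.0,35.9,-0.0,0.001,-0.0]
```

Emit:
{"fn": "drive_tool", "kwargs": {"deltas": [1,3,0,30,0,0,0,1,0,0,40,0,0,0,1,0,0,40,0,0,0,1,0,0,35,0,0,0,1,0,0,20,0,0,0,1,0,0,9,0,0,0,1,0,0,4,0,0,0,1,0,0,0,0,0,0]}}

```text
time: 30.35
position: [0.6325, -0.0825, 0.1867]
orientation: [0.999, -0.047, 0.0, -0.0]
ft_force: [0.6, 1.0, -2.3]
finger_gap: 0.028
```

Emit:
{"fn": "drive_tool", "kwargs": {"deltas": [1,0,0,2.5,0,0,0,1,0,0,1.5,0,0,0,1,0,0,0,0,0,0]}}

```text
time: 30.65
position: [0.6326, -0.083, 0.1827]
orientation: [0.999, -0.048, 0.0, -0.0]
ft_force: [-0.9, -0.0, -2.1]
finger_gap: 0.0276
```

Emit:
{"fn": "drive_tool", "kwargs": {"deltas": [1,0,0,1.5,0,0,0,0.6,0,0,0,0,0,0,0.5,0,0,0,0,0,0,0.4,0,0,0,0,0,0,0.3,0,0,0,0,0,0,0.3,0,0,-20,0,0,0,0.3,0,0,-40,0,0,0,0.3,0,0,-45,0,0,0,0.3,0,0,-45,0,0,0,0.3,0,0,0,0,0,0]}}

```text
time: 31.65
position: [0.6355, -0.0837, 0.3381]
orientation: [0.999, -0.048, 0.006, -0.0]
ft_force: [-0.1, 0.4, -0.3]
finger_gap: 0.0617
```

```bash
python3 - <<'E'
from h import *
s,p,d=shoot("wrist");P=cloud("wrist",d,s)
blobs(P,.19,.21,(.6326,-.083),.06)
muffs()
plan([.430,.213,.30],-17.5,0.3,9)
E
```

```text
mid [ 0.6319 -0.0824  0.1966] size [0.0519 0.0285 0.0123] circ [630.6 -83.3] 30.1 1561
muff? 439 crown [0.6474 0.0982 0.1761] rect [648.   98.1] [199.  15.] yaw 84.9
muff? 238 crown [0.4285 0.2128 0.1621] rect [430.4 213.3] [150.  61.] yaw -17.5
muff? 239 crown [0.4118 0.3568 0.1624] rect [412.9 358. ] [150.  61.] yaw 11.6
t 31.75 pos [ 0.6328 -0.0831  0.3317] rows 9 total [-230.1 -275.4   31.3] [-0.    -0.002  0.21 ]
[0.3,-25.6,-30.6,3.5,-0.0,-0.0,0.023,0.3,-26.3,-30.0,3.5,-0.0,-0.0,0.023,0.3,-27.0,-29.4,3.5,-0.0,-0.0,0.023,0.3,-27.6,-28.7,3.5,-0.0,-0.0,0.023,0.3,-28.3,-28.1,3.5,-0.0,-0.0,0.023,0.3,-29.0,-27.4,3.5,-0.0,-0.0,0.023,0.3,-29.6,-26.7,3.5,-0.0,-0.0,0.023,0.3,-30.2,-26.0,3.5,-0.0,-0.0,0.023,0.3,-30.8,-25.3,3.5,-0.0,-0.0,0.023]
```

Emit:
{"fn": "drive_tool", "kwargs": {"deltas": [0.3,-25.6,-30.6,3.5,0,0,0.023,0.3,-26.3,-30,3.5,0,0,0.023,0.3,-27,-29.4,3.5,0,0,0.023,0.3,-27.6,-28.7,3.5,0,0,0.023,0.3,-28.3,-28,3.5,0,0,0.023,0.3,-29,-27.4,3.5,0,0,0.023,0.3,-29.6,-26.7,3.5,0,0,0.023,0.3,-30,-26,3.5,0,0,0.023,0.3,-31,-25.3,3.5,0,0,0.023,0.3,0,0,30,0,0,0,0.3,0,0,30,0,0,0,0.3,0,0,0,0,0,0]}}

```text
time: 32.95
position: [0.4255, 0.2109, 0.2345]
orientation: [0.989, -0.15, -0.004, 0.003]
ft_force: [-0.4, -1.0, -0.1]
finger_gap: 0.0614
```

```bash
python3 - <<'E'
from h import *
s,p,d=shoot("wrist");P=cloud("wrist",d,s)
print(s["joints"])
blobs(P,.155,.175,(.430,.213),.05)
plan([.4305,.2135,.143],-17.5,0.3,4)
E
```

```text
[-0.64532163  0.13756126  0.05914912  2.00079293 -0.00945681  1.01362665
 -2.45363606]
mid [0.4311 0.2147 0.1608] size [0.0508 0.0353 0.0096] circ [430.8 215.6] 27.9 2430
t 33.0 pos [0.427  0.2115 0.2368] rows 4 total [ 3.1 -3.5 93.8] [0.005 0.004 0.003]
[0.3,0.8,-0.9,23.4,0.001,0.001,0.001,0.3,0.8,-0.8,23.4,0.001,0.001,0.001,0.3,0.7,-0.8,23.4,0.001,0.001,0.001,0.3,0.7,-0.8,23.4,0.001,0.001,0.001]
```

Emit:
{"fn": "drive_tool", "kwargs": {"deltas": [0.3,1,-1,30,0,0,0,0.3,0,0,30,0,0,0,0.3,0,0,22,0,0,0,0.3,0,0,9,0,0,0,0.3,0,0,0,0,0,0]}}

```text
time: 33.5
position: [0.4302, 0.213, 0.1481]
orientation: [0.989, -0.151, -0.0, 0.0]
ft_force: [-0.4, -0.9, -0.1]
finger_gap: 0.0618
```

Emit:
{"fn": "drive_tool", "kwargs": {"deltas": [1,0,0,4,0,0,0,1,0,0,0,0,0,0,1,0,0,0,0,0,0,1,0,0,0,0,0,0,1,0,0,0,0,0,0,1,0,0,0,0,0,0,1,0,0,0,0,0,0]}}

```text
time: 34.2
position: [0.4305, 0.2136, 0.1447]
orientation: [0.989, -0.15, 0.0, -0.0]
ft_force: [0.6, -0.8, 4.3]
finger_gap: 0.0278
```

Emit:
{"fn": "drive_tool", "kwargs": {"deltas": [1,0,0,0,0,0,0,1,0,0,-15,0,0,0,1,0,0,-25,0,0,0,1,0,0,-40,0,0,0,1,0,0,-45,0,0,0,1,0,0,-45,0,0,0,1,0,0,-40,0,0,0,1,0,0,-10,0,0,0,1,0,0,0,0,0,0]}}

```text
time: 35.1
position: [0.4305, 0.2134, 0.3646]
orientation: [0.989, -0.151, 0.001, -0.001]
ft_force: [0.3, 0.2, -3.5]
finger_gap: 0.028
```

```bash
python3 - <<'E'
from h import *
s=observe();print(s["finger_gap"],s["ft_force"],s["joints"])
plan([.642,.0275,.365],-5.3,1,8)
E
```

```text
0.027954469538082984 [ 0.33697043  0.15040362 -3.5088348 ] [-6.53914260e-01  3.55640078e-02  6.60575902e-02  1.81031282e+00
 -2.40337116e-03  1.29419360e+00 -2.46036674e+00]
t 35.1 pos [0.4305 0.2134 0.3646] rows 8 total [ 2.572e+02  1.145e+02 -2.000e-01] [-0.001 -0.001 -0.21 ]
[1,32.2,14.3,-0.0,-0.0,-0.0,-0.026,1,31.8,15.1,-0.0,-0.0,-0.0,-0.026,1,31.4,16.0,-0.0,-0.0,-0.0,-0.026,1,30.9,16.8,-0.0,-0.0,-0.0,-0.026,1,30.5,17.6,-0.0,-0.0,-0.0,-0.026,1,30.0,18.4,-0.0,-0.0,-0.0,-0.026,1,29.5,19.2,-0.0,-0.0,-0.0,-0.026,1,29.0,19.9,-0.0,-0.0,-0.0,-0.026]
```

Emit:
{"fn": "drive_tool", "kwargs": {"deltas": [1,32,14.3,0,0,0,-0.026,1,32,15,0,0,0,-0.026,1,31.4,16,0,0,0,-0.026,1,31,17,0,0,0,-0.026,1,30.5,17.6,0,0,0,-0.026,1,30,18.4,0,0,0,-0.026,1,29.5,19.2,0,0,0,-0.026,1,29,20,0,0,0,-0.026,1,0,0,0,0,0,0,1,0,0,0,0,0,0,1,0,0,0,0,0,0]}}

```text
time: 36.2
position: [0.6406, 0.0281, 0.362]
orientation: [0.999, -0.047, -0.002, 0.0]
ft_force: [-0.5, -0.2, -2.5]
finger_gap: 0.0277
```

```bash
python3 - <<'E'
from h import *
plan([.642,.0275,.183],-5.3,1,5)
E
```

```text
t 36.2 pos [0.6406 0.0281 0.362 ] rows 5 total [  2.1   0.4 179. ] [ 0.     0.004 -0.001]
[1,0.4,0.1,35.8,0.0,0.001,-0.0,1,0.4,0.1,35.8,0.0,0.001,-0.0,1,0.4,0.1,35.8,0.0,0.001,-0.0,1,0.3,0.1,35.8,0.0,0.001,-0.0,1,0.3,0.1,35.8,0.0,0.001,-0.0]
```

Emit:
{"fn": "drive_tool", "kwargs": {"deltas": [1,1,0,30,0,0,0,1,0,0,40,0,0,0,1,0,0,40,0,0,0,1,0,0,35,0,0,0,1,0,0,20,0,0,0,1,0,0,9,0,0,0,1,0,0,5,0,0,0,1,0,0,2,0,0,0,1,0,0,0,0,0,0]}}

```text
time: 37.1
position: [0.6433, 0.0272, 0.1843]
orientation: [0.999, -0.047, 0.001, -0.0]
ft_force: [0.1, -0.1, -2.7]
finger_gap: 0.0279
```

Emit:
{"fn": "drive_tool", "kwargs": {"deltas": [1,0,0,2,0,0,0,1,0,0,1,0,0,0,0.6,0,0,0,0,0,0,0.5,0,0,0,0,0,0,0.4,0,0,0,0,0,0,0.3,0,0,0,0,0,0,0.3,0,0,-20,0,0,0,0.3,0,0,-40,0,0,0,0.3,0,0,-45,0,0,0,0.3,0,0,-45,0,0,0,0.3,0,0,0,0,0,0,0.3,0,0,0,0,0,0]}}

```text
time: 38.3
position: [0.6433, 0.0269, 0.3315]
orientation: [0.999, -0.047, 0.001, -0.0]
ft_force: [0.1, 0.5, -0.2]
finger_gap: 0.0615
```

```bash
python3 - <<'E'
from h import *
s,p,d=shoot("wrist");P=cloud("wrist",d,s)
blobs(P,.19,.21,(.64,-.03),.12)
muffs()
plan([.413,.358,.30],11.7,0.3,9)
E
```

```text
mid [0.6433 0.0275 0.1967] size [0.0528 0.0285 0.012 ] circ [642.3  28.9] 30.4 1648
mid [ 0.6323 -0.0811  0.1966] size [0.052  0.0283 0.0121] circ [631.2 -80.2] 29.4 1485
muff? 564 crown [ 0.6268 -0.0845  0.178 ] rect [627.6 -86.6] [144. 127.] yaw -46.2
muff? 174 crown [0.6536 0.1791 0.175 ] rect [655.9 175.4] [99. 18.] yaw 86.9
muff? 232 crown [0.4122 0.3573 0.1622] rect [413.  358.9] [150.  61.] yaw 11.7
t 38.4 pos [0.642  0.027  0.3289] rows 9 total [-259.  -308.    29.3] [ 0.     0.002 -0.298]
[0.3,-28.8,-34.2,3.3,0.0,0.0,-0.033,0.3,-27.6,-35.2,3.2,0.0,0.0,-0.033,0.3,-26.5,-36.1,3.2,0.0,0.0,-0.033,0.3,-25.2,-36.9,3.2,0.0,0.0,-0.033,0.3,-24.0,-37.7,3.2,0.0,0.0,-0.033,0.3,-22.7,-38.5,3.2,0.0,0.0,-0.033,0.3,-21.5,-39.2,3.2,0.0,0.0,-0.033,0.3,-20.1,-39.9,3.2,0.0,0.0,-0.033,0.3,-18.8,-40.6,3.2,0.0,0.0,-0.033]
```

Emit:
{"fn": "drive_tool", "kwargs": {"deltas": [0.3,-28.8,-34.2,3.3,0,0,-0.033,0.3,-27.6,-35.2,3.2,0,0,-0.033,0.3,-26.5,-36,3.2,0,0,-0.033,0.3,-25.2,-37,3.2,0,0,-0.033,0.3,-24,-37.7,3.2,0,0,-0.033,0.3,-22.7,-38.5,3.2,0,0,-0.033,0.3,-21.5,-39.2,3.2,0,0,-0.033,0.3,-20,-40,3.2,0,0,-0.033,0.3,-19,-40.6,3.2,0,0,-0.033,0.3,0,0,30,0,0,0,0.3,0,0,25,0,0,0,0.3,0,0,0,0,0,0]}}

```text
time: 39.6
position: [0.4114, 0.3562, 0.2416]
orientation: [0.995, 0.102, -0.004, 0.003]
ft_force: [-0.2, -0.7, 0.3]
finger_gap: 0.062
```

Emit:
{"fn": "drive_tool", "kwargs": {"deltas": [0.3,0,0,0,0,0,0,0.3,0,0,0,0,0,0]}}

```text
time: 39.8
position: [0.4146, 0.3583, 0.2472]
orientation: [0.995, 0.101, 0.0, -0.0]
ft_force: [0.3, -0.6, 0.4]
finger_gap: 0.0615
```

```bash
python3 - <<'E'
from h import *
s,p,d=shoot("wrist");P=cloud("wrist",d,s)
print(s["joints"])
blobs(P,.155,.175,(.413,.358),.05)
plan([.413,.3585,.143],11.7,0.3,4)
E
```

```text
[-0.80748048  0.24527484 -0.02277394  1.83295201  0.00643381  1.06229533
 -2.20138385]
mid [0.413  0.3614 0.1609] size [0.0509 0.0318 0.0096] circ [413.3 360.9] 27.8 2171
t 39.85 pos [0.4147 0.3584 0.2475] rows 4 total [ -1.8  -0.3 104.5] [-0.001 -0.001 -0.002]
[0.3,-0.5,-0.1,26.1,-0.0,-0.0,-0.001,0.3,-0.4,-0.1,26.1,-0.0,-0.0,-0.001,0.3,-0.4,-0.1,26.1,-0.0,-0.0,-0.001,0.3,-0.4,-0.1,26.1,-0.0,-0.0,-0.001]
```

Emit:
{"fn": "drive_tool", "kwargs": {"deltas": [0.3,-1.2,-1.5,30,0,0,0,0.3,0,0,35,0,0,0,0.3,0,0,25,0,0,0,0.3,0,0,12.5,0,0,0,0.3,0,0,0,0,0,0,1,0,0,0,0,0,0,1,0,0,0,0,0,0,1,0,0,0,0,0,0,1,0,0,0,0,0,0,1,0,0,0,0,0,0,1,0,0,0,0,0,0,1,0,0,0,0,0,0]}}

```text
time: 41.05
position: [0.4127, 0.3598, 0.1444]
orientation: [0.995, 0.101, 0.0, -0.0]
ft_force: [-0.8, 0.4, 4.8]
finger_gap: 0.0278
```

Emit:
{"fn": "drive_tool", "kwargs": {"deltas": [1,0,0,0,0,0,0,1,0,0,-15,0,0,0,1,0,0,-25,0,0,0,1,0,0,-40,0,0,0,1,0,0,-45,0,0,0,1,0,0,-45,0,0,0,1,0,0,-40,0,0,0,1,0,0,-10,0,0,0,1,0,0,0,0,0,0]}}

```text
time: 41.95
position: [0.4128, 0.3596, 0.3644]
orientation: [0.995, 0.101, 0.001, -0.001]
ft_force: [0.5, -0.9, -2.9]
finger_gap: 0.0277
```

```bash
python3 - <<'E'
from h import *
s=observe();print(s["finger_gap"],s["ft_force"])
plan([.652,.137,.365],-5.3,1,8)
E
```

```text
0.027672213198314546 [ 0.46074186 -0.85078669 -2.93358946]
t 41.95 pos [0.4128 0.3596 0.3644] rows 8 total [189.5 266.2  -0.6] [-0.001 -0.001  0.295]
[1,23.7,33.3,-0.1,-0.0,-0.0,0.037,1,24.9,32.4,-0.1,-0.0,-0.0,0.037,1,26.1,31.4,-0.1,-0.0,-0.0,0.037,1,27.2,30.5,-0.1,-0.0,-0.0,0.037,1,28.3,29.4,-0.1,-0.0,-0.0,0.037,1,29.4,28.4,-0.1,-0.0,-0.0,0.037,1,30.4,27.3,-0.1,-0.0,-0.0,0.037,1,31.4,26.1,-0.1,-0.0,-0.0,0.037]
```

Emit:
{"fn": "drive_tool", "kwargs": {"deltas": [1,23.7,33.3,0,0,0,0.037,1,25,32.4,0,0,0,0.037,1,26,31.4,0,0,0,0.037,1,27,30.5,0,0,0,0.037,1,28.3,29.4,0,0,0,0.037,1,29.4,28.4,0,0,0,0.037,1,30.4,27.3,0,0,0,0.037,1,31.4,26,0,0,0,0.037,1,0,0,0,0,0,0,1,0,0,0,0,0,0,1,0,0,0,0,0,0]}}

```text
time: 43.05
position: [0.6502, 0.1379, 0.3615]
orientation: [0.999, -0.046, -0.002, 0.0]
ft_force: [0.5, -0.4, -2.9]
finger_gap: 0.0278
```

```bash
python3 - <<'E'
from h import *
plan([.652,.137,.183],-5.3,1,5)
E
```

```text
t 43.05 pos [0.6502 0.1379 0.3615] rows 5 total [  2.6   0.6 178.5] [0.001 0.004 0.001]
[1,0.5,0.1,35.7,0.0,0.001,0.0,1,0.5,0.1,35.7,0.0,0.001,0.0,1,0.5,0.1,35.7,0.0,0.001,0.0,1,0.4,0.1,35.7,0.0,0.001,0.0,1,0.4,0.1,35.7,0.0,0.001,0.0]
```

Emit:
{"fn": "drive_tool", "kwargs": {"deltas": [1,1,0,30,0,0,0,1,0,0,40,0,0,0,1,0,0,40,0,0,0,1,0,0,35,0,0,0,1,0,0,20,0,0,0,1,0,0,9,0,0,0,1,0,0,5,0,0,0,1,0,0,2,0,0,0,1,0,0,0,0,0,0]}}

```text
time: 43.95
position: [0.6529, 0.1371, 0.1839]
orientation: [0.999, -0.046, 0.001, -0.0]
ft_force: [-0.3, 0.4, -2.1]
finger_gap: 0.0275
```

Emit:
{"fn": "drive_tool", "kwargs": {"deltas": [1,0,0,2,0,0,0,1,0,0,0.5,0,0,0,0.6,0,0,0,0,0,0,0.5,0,0,0,0,0,0,0.4,0,0,0,0,0,0,0.3,0,0,0,0,0,0,0.3,0,0,-20,0,0,0,0.3,0,0,-40,0,0,0,0.3,0,0,-45,0,0,0,0.3,0,0,-45,0,0,0,0.3,0,0,0,0,0,0,0.3,0,0,0,0,0,0]}}

```text
time: 45.15
position: [0.653, 0.1367, 0.3317]
orientation: [0.999, -0.047, 0.001, -0.0]
ft_force: [-0.4, -0.2, 0.2]
finger_gap: 0.0615
```

```bash
python3 - <<'E'
from h import *
s,p,d=shoot("wrist");P=cloud("wrist",d,s)
blobs(P,.19,.21,(.64,.03),.2)
cv2.imwrite("pics/w6.png",p[:,:,::-1])
plan([.47,.28,.4],-5.3,0.3,5)
E
```

```text
mid [0.658  0.2173 0.1978] size [0.0585 0.0239 0.0146] circ [658.4 218.2] 31.4 1433
mid [0.6438 0.0287 0.1965] size [0.0517 0.0285 0.0126] circ [642.3  28.3] 30.2 1490
mid [ 0.6323 -0.0807  0.1965] size [0.0516 0.0285 0.0125] circ [631.1 -80.2] 30.2 1110
t 45.2 pos [0.6521 0.1366 0.3299] rows 5 total [-194.7 -125.8  -70. ] [ 0.     0.    -0.001]
[0.3,-38.9,-25.2,-14.0,0.0,0.0,-0.0,0.3,-38.9,-25.2,-14.0,0.0,0.0,-0.0,0.3,-38.9,-25.2,-14.0,0.0,0.0,-0.0,0.3,-38.9,-25.2,-14.0,0.0,0.0,-0.0,0.3,-38.9,-25.2,-14.0,0.0,0.0,-0.0]
```

View pics/w6.png

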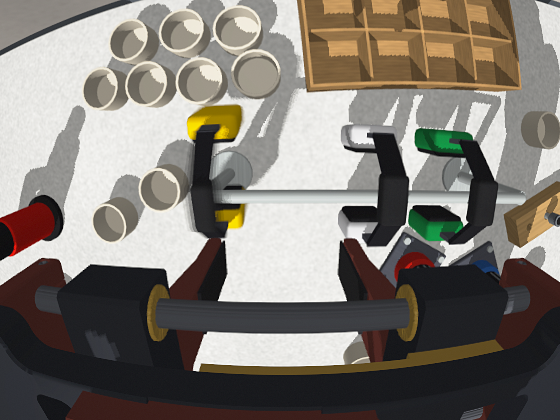

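```bash
python3 - <<'E'
from h import *
for k in range(2):
    s,p,d=shoot("wrist");P=cloud("wrist",d,s)
    m=(P[...,2]>.187)&(P[...,2]<.22)&(np.hypot(P[...,0]-.658,P[...,1]-.217)<.06);q=P[m]
    e,sz,a=cv2.minAreaRect(q[:,:2].astype(np.float32)*1000);print(np.round(e,1),np.round(sz,1),round(a,1),s["time"])
    t=q[q[:,2]>np.percentile(q[:,2],60)];A=np.c_[t[:,:2]-t[:,:2].mean(0),np.ones(len(t))];print("slopes",np.linalg.lstsq(A,t[:,2],rcond=None)[0],t[:,2].max())
    m=(P[...,2]>.03)&(P[...,2]<.14)&(abs(P[...,0]-.658)<.1)&(abs(P[...,1]-.217)<.07)&(p[...,0]>1.6*p[...,2].astype(float))&(p[...,1]>1.3*p[...,2].astype(float));q=P[m]
    for sd in(-1,1):
        r=q[(q[:,0]-.658)*sd>.02];print("cup",len(r),np.round(np.median(r,0),3),np.round(r[:,2].max(),3))
E
```

```text
[659.9 225.2] [29.1 63.8] 86.2 45.2
slopes [ 0.07260017 -0.06925534  0.20113535] 0.2056548781629624
cup 731 [0.614 0.201 0.109] 0.12
cup 1233 [0.731 0.197 0.124] 0.138
[657.8 226. ] [29.7 62.5] 87.1 45.25
slopes [ 0.01913239 -0.06698632  0.20044556] 0.20325686126902343
cup 913 [0.607 0.196 0.113] 0.128
cup 1118 [0.722 0.193 0.118] 0.139
```

Emit:
{"fn": "drive_tool", "kwargs": {"deltas": [0.3,0,0,0,0,0,0,0.3,0,0,0,0,0,0,0.3,0,0,0,0,0,0,0.3,0,0,0,0,0,0,0.3,0,0,0,0,0,0,0.3,0,0,0,0,0,0,0.3,0,0,0,0,0,0,0.3,0,0,0,0,0,0,0.3,0,0,0,0,0,0,0.3,0,0,0,0,0,0,0.3,0,0,0,0,0,0,0.3,0,0,0,0,0,0]}}

```text
time: 46.5
position: [0.6525, 0.1366, 0.3304]
orientation: [0.999, -0.047, 0.0, 0.0]
ft_force: [0.3, 0.2, -0.7]
finger_gap: 0.0618
```

```bash
cat > y.py <<'E'
from h import *
for k in range(2):
    s,p,d=shoot("wrist");P=cloud("wrist",d,s)
    if k==0:cv2.imwrite("pics/w7.png",p[:,:,::-1])
    print(s["time"]);blobs(P,.187,.22,(.655,.2),.09)
    m=(P[...,2]>.02)&(P[...,2]<.14)&(abs(P[...,0]-.658)<.12)&(abs(P[...,1]-.19)<.1)&(p[...,0]>1.6*p[...,2].astype(float))&(p[...,1]>1.3*p[...,2].astype(float));q=P[m]
    for sd in(-1,1):
        r=q[(q[:,0]-.658)*sd>.02];print("cup",len(r),np.round(np.median(r,0),3),np.round(r[:,2].max(),3))
E
python3 y.py
```

```text
46.5
mid [0.66   0.2254 0.1959] size [0.0618 0.0276 0.0172] circ [660.8 224.6] 34.3 1801
cup 739 [0.616 0.196 0.106] 0.114
cup 1427 [0.736 0.199 0.128] 0.139
46.55
mid [0.6602 0.2248 0.1961] size [0.0627 0.0272 0.0176] circ [660.8 225. ] 34.4 1826
cup 661 [0.618 0.199 0.105] 0.112
cup 1436 [0.738 0.203 0.128] 0.14
```

View pics/w7.png

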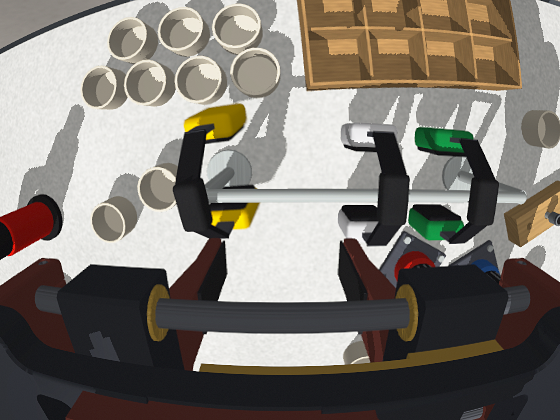

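Emit:
{"fn": "drive_tool", "kwargs": {"deltas": [0.2,-0.5,-30,0,0,0,0,0.2,-0.5,-32,25,0,0,0,0.2,-0.3,-26.5,25,0,0,0,0.2,0,0,35,0,0,0,0.2,0,0,35,0,0,0,0.2,0,0,15,0,0,0,0.2,0,0,7,0,0,0,0.2,0,0,0,0,0,0], "grip_force": 30}}

```text
time: 47.4
position: [0.6596, 0.2246, 0.1885]
orientation: [0.999, -0.047, 0.0, 0.0]
ft_force: [0.1, 0.5, 0.4]
finger_gap: 0.0704
```

```bash
python3 - <<'E'
from h import *
s,p,d=shoot("wrist");P=cloud("wrist",d,s)
T=T_tool(s);Q=(P-T[:3,3])@T[:3,:3]
m=(abs(Q[...,1])<.035)&(abs(Q[...,0])<.05)&(Q[...,2]<.01)&(Q[...,2]>-.03)
q=P[m&(p.max(-1)<60)]
print(s["position"],s["ft_force"],len(q),np.round(np.percentile(q,[2,50,98],axis=0),3).tolist())
cv2.imwrite("pics/w8.png",p[:,:,::-1])
E
```

```text
[0.65964837 0.22464713 0.18852797] [0.07427776 0.45553241 0.40432297] 6330 [[0.639, 0.19, 0.18], [0.669, 0.224, 0.199], [0.696, 0.238, 0.212]]
```

View pics/w8.png

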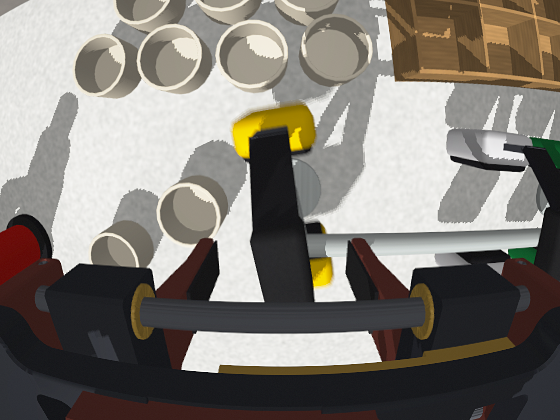

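Emit:
{"fn": "drive_tool", "kwargs": {"deltas": [1,0,0,0,0,0,0,1,0,0,0,0,0,0,1,0,0,0,0,0,0,1,0,0,0,0,0,0,1,0,0,0,0,0,0,1,0,0,0,0,0,0,1,0,0,0,0,0,0,1,0,0,0,0,0,0,1,0,0,0,0,0,0,1,0,0,-6,0,0,0,1,0,0,-8,0,0,0,1,0,0,0,0,0,0]}}

```text
time: 48.65
position: [0.6602, 0.2252, 0.204]
orientation: [0.999, -0.047, 0.001, -0.001]
ft_force: [0.3, 0.0, -1.0]
finger_gap: 0.0277
```

Emit:
{"fn": "drive_tool", "kwargs": {"deltas": [1,0,15,0,0,0,0,1,0,20,0,0,0,0,1,0,20,0,0,0,0,1,0,18,0,0,0,0,1,0,12,0,0,0,0,1,0,0,0,0,0,0,1,0,0,0,0,0,0]}}

```text
time: 49.35
position: [0.6515, 0.1405, 0.2025]
orientation: [0.999, -0.047, 0.0, -0.0]
ft_force: [0.1, 0.7, -1.7]
finger_gap: 0.028
```

```bash
python3 - <<'E'
from h import *
s,p,d=shoot("wrist");P=cloud("wrist",d,s)
T=T_tool(s);Q=(P-T[:3,3])@T[:3,:3]
q=Q[(abs(Q[...,1])<.012)&(abs(Q[...,0])<.05)&(Q[...,2]<.0)&(Q[...,2]>-.03)&(p.max(-1)<60)]
print(s["finger_gap"],s["ft_force"],"pad top in tool",np.round(np.percentile(q,[2,50,98],axis=0),4).tolist())
cv2.imwrite("pics/w9.png",p[:,:,::-1])
m=(P[...,2]>.02)&(P[...,2]<.16)&(abs(P[...,0]-.652)<.12)&(abs(P[...,1]-.137)<.1)&(p[...,0]>1.6*p[...,2].astype(float))&(p[...,1]>1.3*p[...,2].astype(float));q=P[m]
for sd in(-1,1):
        r=q[(q[:,0]-.652)*sd>.02];print("cup",len(r),np.round(np.percentile(r,[2,50,98],axis=0),3).tolist())
plan([.652,.137,.19],-5.3,1,1)
E
```

```text
0.02798700285138976 [ 0.09221629  0.73162902 -1.71233901] pad top in tool [[-0.0219, -0.0115, -0.0157], [0.008, -0.0, -0.0113], [0.0275, 0.0113, -0.0007]]
cup 11 [[0.619, 0.107, 0.053], [0.622, 0.109, 0.057], [0.624, 0.11, 0.062]]
cup 3558 [[0.705, 0.044, 0.03], [0.728, 0.12, 0.141], [0.771, 0.159, 0.145]]
t 49.4 pos [0.6515 0.1414 0.2024] rows 1 total [ 0.9  4.4 12.4] [-0.001 -0.     0.   ]
[1,0.9,4.4,12.4,-0.001,-0.0,0.0]
```

View pics/w9.png

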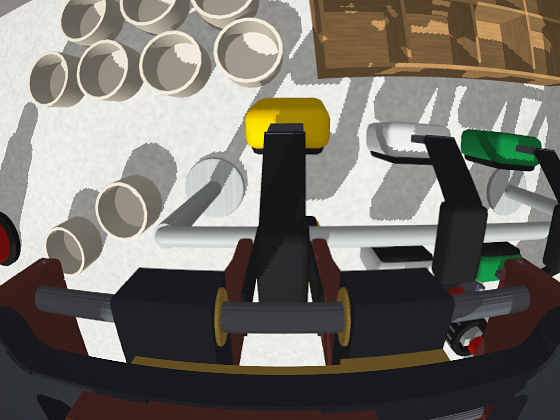

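```bash
python3 - <<'E'
from h import *
s,p,d=shoot("wrist");P=cloud("wrist",d,s)
u=np.array([.0917,.9958]);
al=(P[...,1]-.1405)*.9958+(P[...,0]-.6515)*.0917; ac=(P[...,0]-.6515)*.9958-(P[...,1]-.1405)*.0917
m=(abs(al)<.011)&(abs(ac)<.09)&(P[...,2]>.1)&(P[...,2]<.24)&(p.max(-1)<70)
for a in np.arange(-.04,.09,.01):
    k=m&(abs(ac-a)<.005)
    if k.sum()>5:print(round(a,2),k.sum(),np.round(np.percentile(P[k][:,2],[10,50,90]),4))
E
```

```text
-0.02 471 [0.2107 0.2118 0.2128]
-0.01 633 [0.2123 0.2135 0.2146]
0.0 707 [0.2144 0.2154 0.2163]
0.01 813 [0.2161 0.217  0.2181]
0.02 1146 [0.2059 0.2095 0.2163]
0.03 913 [0.1981 0.2012 0.2043]
0.04 832 [0.1905 0.1936 0.1968]
0.05 788 [0.1827 0.1861 0.1892]
0.06 667 [0.1755 0.1783 0.1816]
0.07 320 [0.1475 0.1617 0.1741]
```

Emit:
{"fn": "drive_tool", "kwargs": {"deltas": [1,4,2,0,0,-0.09,0,1,4,2,0,0,-0.09,0,1,0,0,0,0,0,0,1,0,0,0,0,0,0]}}

```text
time: 49.85
position: [0.6593, 0.1363, 0.2012]
orientation: [0.995, -0.046, -0.089, -0.004]
ft_force: [-0.4, 0.4, -1.5]
finger_gap: 0.0279
```

```bash
python3 - <<'E'
from h import *
s,p,d=shoot("wrist");P=cloud("wrist",d,s)
x0,y0=s["position"][:2];print(s["position"],s["orientation"],"bar x there",.6398+.0905*y0)
al=(P[...,1]-y0)*.9958+(P[...,0]-x0)*.0917; ac=(P[...,0]-x0)*.9958-(P[...,1]-y0)*.0917
m=(abs(al)<.011)&(abs(ac)<.09)&(P[...,2]>.1)&(P[...,2]<.24)&(p.max(-1)<70)
for a in np.arange(-.04,.09,.01):
    k=m&(abs(ac-a)<.005)
    if k.sum()>5:print(round(a,2),k.sum(),np.round(np.percentile(P[k][:,2],[10,50,90]),4))
E
```

```text
[0.65927947 0.13633479 0.20115469] [ 0.99492812 -0.04601384 -0.08935167 -0.00412821] bar x there 0.6521382984459266
-0.02 363 [0.2127 0.2135 0.2143]
-0.01 605 [0.2128 0.2137 0.2144]
0.0 665 [0.213  0.2138 0.2145]
0.01 761 [0.213  0.2138 0.2147]
0.02 1377 [0.2006 0.2068 0.2134]
0.03 1100 [0.1897 0.1942 0.1985]
0.04 994 [0.1788 0.1832 0.1877]
0.05 867 [0.1678 0.1726 0.1768]
0.06 657 [0.1388 0.1625 0.1661]
```

Emit:
{"fn": "drive_tool", "kwargs": {"deltas": [1,0.9,0,4.9,0,0,0,1,0.7,0,3.9,0,0,0,1,0.3,0,2,0,0,0,1,0.2,0,1,0,0,0,1,0,0,0,0,0,0,1,0,0,0,0,0,0]}}

```text
time: 50.5
position: [0.6591, 0.1355, 0.1901]
orientation: [0.995, -0.046, -0.09, -0.004]
ft_force: [-0.5, -0.8, -2.5]
finger_gap: 0.0276
```

Emit:
{"fn": "drive_tool", "kwargs": {"deltas": [1,0.4,0,2,0,0,0,1,0.1,0,0.5,0,0,0,0.65,0,0,0,0,0,0,0.6,0,0,0,0,0,0,0.5,0,0,0,0,0,0,0.4,0,0,0,0,0,0,0.3,0,0,0,0,0,0,0.3,-3.6,0,-19.7,0,0,0,0.3,-7.2,0,-39,0,0,0,0.3,-8,0,-44,0,0.09,0,0.3,-4,0,-44,0,0.09,0,0.3,0,0,0,0,0,0]}}

```text
time: 51.7
position: [0.6608, 0.1365, 0.3449]
orientation: [0.999, -0.046, 0.007, -0.003]
ft_force: [-0.4, 0.3, 0.3]
finger_gap: 0.0615
```

```bash
sed -i 's/(.655,.2),.09/(.65,.08),.25/; s/-.19)<.1)/-.137)<.06)/; s/-.658/-.652/g;s/w7/w10/' y.py; python3 y.py; python3 -c "
from h import *
plan([.47,.28,.4],-5.3,.3)"
```

```text
51.7
mid [0.6531 0.1354 0.1952] size [0.0597 0.0277 0.0153] circ [652.8 135.4] 32.8 1581
mid [0.6425 0.0286 0.195 ] size [0.0598 0.0283 0.0154] circ [642.3  27.9] 32.9 1514
mid [ 0.6311 -0.081   0.1949] size [0.0589 0.0291 0.0152] circ [631.  -81.8] 32.3 1201
cup 497 [0.594 0.155 0.117] 0.121
cup 783 [0.716 0.124 0.114] 0.118
51.75
mid [0.6529 0.1353 0.1951] size [0.0596 0.0283 0.0154] circ [653.2 136.1] 32.7 1624
mid [0.6424 0.0286 0.1949] size [0.06   0.0287 0.0154] circ [642.7  27.5] 33.3 1534
mid [ 0.6315 -0.081   0.195 ] size [0.0589 0.0293 0.0153] circ [631.2 -81.6] 32.9 1216
cup 504 [0.594 0.128 0.118] 0.121
cup 813 [0.716 0.122 0.114] 0.118
t 51.8 pos [0.6589 0.1359 0.3379] rows 6 total [-201.3 -126.1  -62.4] [-0.002 -0.003 -0.   ]
[0.3,-33.5,-21.0,-10.4,-0.0,-0.0,-0.0,0.3,-33.6,-21.0,-10.4,-0.0,-0.0,-0.0,0.3,-33.6,-21.0,-10.4,-0.0,-0.0,-0.0,0.3,-33.6,-21.0,-10.4,-0.0,-0.0,-0.0,0.3,-33.6,-21.0,-10.4,-0.0,-0.0,-0.0,0.3,-33.6,-21.0,-10.4,-0.0,-0.0,-0.0]
```

Emit:
{"fn": "drive_tool", "kwargs": {"deltas": [0.3,0,0,-40,0,0,0,0.3,-33,-21,-20,0,0,0,0.3,-33,-30,0,0,0,0,0.3,-33,-35,0,0,0,0,0.3,-33,-35,0,0,0,0,0.3,-33,-35,0,0,0,0,0.3,0,-35,0,0,0,0,0.3,0,-35,0,0,0,0,0.3,0,0,0,0,0,0,0.3,0,0,0,0,0,0]}}

```text
time: 52.8
position: [0.5153, 0.3761, 0.3935]
orientation: [0.999, -0.046, -0.002, 0.002]
ft_force: [-0.2, -0.3, 0.1]
finger_gap: 0.0614
```

```bash
python3 - <<'E'
from h import *
p=muffs()
s,p2,d=shoot("top");P=cloud("top",d);print(s["position"])
blobs(P,.19,.215,(.642,.03),.2,20)
for c in((.469,-.07),(.433,-.212)):blobs(P,.116,.135,c,.03,15);ring(P,c,.088,.104)
blobs(P,.07,.085,(.545,-.354),.03,10)
P0=np.load("P0.npy")
cv2.imwrite("pics/top2.png",p[:,:,::-1])
E
```

```text
muff? 1670 crown [0.6373 0.0271 0.1783] rect [639.9  27.7] [198. 149.] yaw 85.5
[0.51589323 0.37490963 0.39415812]
mid [0.6515 0.1335 0.1985] size [0.0517 0.0275 0.0144] circ [652.7 134.9] 29.1 183
mid [0.6415 0.0254 0.1983] size [0.0542 0.0272 0.0154] circ [642.2  22.6] 29.6 185
mid [ 0.6309 -0.0838  0.1988] size [0.054  0.028  0.0146] circ [631.1 -81.7] 30.8 184
mid [ 0.4692 -0.0708  0.1258] size [0.0198 0.0183 0.0106] circ [469.1 -71.5] 10.9 43
ring [468.9 -70.6  26.4] 131 20
mid [ 0.4328 -0.2128  0.1245] size [0.0184 0.0184 0.0109] circ [ 433.4 -213. ] 11.4 45
ring [ 432.9 -213.3   26.4] 140 24
mid [ 0.5443 -0.3551  0.0765] size [0.0192 0.02   0.009 ] circ [ 546.  -354.7] 11.9 43
```

View pics/top2.png

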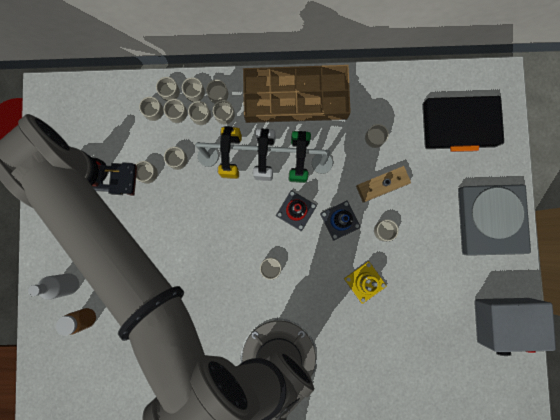

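```bash
python3 -c "
from workcell import *
print(finish_job())"
```

```text
the job is handed in; nothing more can be done
None
```

I handed the job in at about 53 s of robot time. No verdict is reported, so what follows is what I did and what my own checks showed.

**Bits and chucks**
- The red and blue bits stand in their own chucks. I did not touch the yellow look-alike spindle.
- In the last top view both crowns are within about 1 mm of the chuck axis. Their tops are at about 125 mm, which matches fully seated shanks.
- I turned the red sleeve about 2.36 rad from its start. The moment rose to 0.5 N m while turning, then read 0.3 N m when held.
- I turned the blue sleeve about 2.5 rad from its start. The moment reached 1.4 N m, after which the fingers appear to have slipped, probably at the sleeve's end stop.
- I had no reading of sleeve angle or jaw force, so I inferred the grip from the moment rise and from each bit centring itself as the jaws closed.

**Ear defenders**
- All three pairs hang on the bar, about 110 mm apart. The crown tops are at about 201 mm, where a pair resting on the bar should be.
- Right after I released the yellow pair, it was found pushed to the end of the bar and swinging. I do not know whether that was the expected knock or my release.
- I gripped it again, levelled it and hung it back in its place. Checks over the next second showed it steady.

**Other objects**
- The grey bit is still in the rack at its starting spot.
- The pots look unmoved by eye in the before and after pictures; I did not measure them.
- The robot is clear of everything it handled.

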